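Clear the file off the tool case, seat the bushings and shut the lid

TASK

Put the finished bushings away in the tool case: first take the hand file off the case's lid and lay it flat inside the file tray, and only then swing the lid right back. Stand every bushing from the bench flange down in a seat of its own and press each one down until its stiff seat plate reaches its stop; then swing the lid shut and press it down until it is fully home on the rim. Leave the oil bottle, the pen cup and the oilstone where they are.

Things in the scene. Friction and masses are not known exactly. Their poses are not given: they have to be found in the camera images.
- case: grey tool case fixed to the bench, 120 (x) x 268 (y) x 60 mm high without lid; origin at the centre of its underside, z up; hinge along its +x rim, away from the robot. Inside, four 60 x 60 mm pockets in a row along y, 64 mm apart, each with a sliding seat plate; the black ledges and dividers around them are 30 mm high, the outer walls (6 mm thick) 60 mm.
- seat0_top (a point): centre of the upper face of seat plate 0 (56 x 56 mm aluminium, under the lid; seat 0 is at the case's +y end, seat 3 at its -y end). Starts raised, 26 mm above the case's origin; it is stiff (about 8 N), has no spring, slides straight down 12 mm to a hard stop at 14 mm and stays where it is left.
- seat1_top (a point): centre of the upper face of seat plate 1 (56 x 56 mm aluminium, under the lid; seat 0 is at the case's +y end, seat 3 at its -y end). Starts raised, 26 mm above the case's origin; it is stiff (about 8 N), has no spring, slides straight down 12 mm to a hard stop at 14 mm and stays where it is left.
- seat2_top (a point): centre of the upper face of seat plate 2 (56 x 56 mm aluminium, under the lid; seat 0 is at the case's +y end, seat 3 at its -y end). Starts raised, 26 mm above the case's origin; it is stiff (about 8 N), has no spring, slides straight down 12 mm to a hard stop at 14 mm and stays where it is left.
- seat3_top (a point): centre of the upper face of seat plate 3 (56 x 56 mm aluminium, under the lid; seat 0 is at the case's +y end, seat 3 at its -y end). Starts raised, 26 mm above the case's origin; it is stiff (about 8 N), has no spring, slides straight down 12 mm to a hard stop at 14 mm and stays where it is left.
- lid (a joint): angle of the case's aluminium lid: 0 closed flat on the rim, 1.85 rad fully back, a little past vertical. Friction hinge (about 0.35 N m): it stays at any angle. The panel is 122 x 268 x 5 mm; closed, its underside is 60 mm and its top 65 mm above the case's origin.
- lid_hinge (a point): middle of the hinge axis, on the far (+x) rim of the case at 60 mm height; the axis runs along the case's y.
- lid_handle (a point): centre of the black T-bar handle on the lid, a 14 mm thick round bar 40 mm long parallel to the hinge (case y), 105 mm from the hinge towards the robot; closed, its centre is 93 mm above the case's origin (28 mm above the lid's top). It can be pinched across its two ends (40 mm) from above and turns between the fingers as the lid swings.
- file: hand file lying on the closed lid about along the case's y, between handle and hinge: dark steel blade 150 x 20 x 9 mm, wooden grip 85 x 22 x 16 mm, 235 mm long in all, 0.18 kg. Its x runs along it: blade from x = -30 to +120 mm, wooden grip from -115 to -30 mm; centre of mass near x = +20 mm. Origin on the underside, z up.
- file_tray: fixed grey plastic tray, open on top, 280 (x) x 100 (y) x 22 mm high, walls and floor 4 mm; origin at the centre of its underside; yaw varies.
- bushing0: round steel guide bushing standing on the bench: flange 38 mm across and 8 mm high at the bottom, barrel 30 mm across above it, 40 mm high in all, 0.22 kg, dark bore on top. Origin at the centre of its underside, z up. There are two to four of these; it may be absent (None).
- bushing1: round steel guide bushing standing on the bench: flange 38 mm across and 8 mm high at the bottom, barrel 30 mm across above it, 40 mm high in all, 0.22 kg, dark bore on top. Origin at the centre of its underside, z up. There are two to four of these; it may be absent (None).
- bushing2: round steel guide bushing standing on the bench: flange 38 mm across and 8 mm high at the bottom, barrel 30 mm across above it, 40 mm high in all, 0.22 kg, dark bore on top. Origin at the centre of its underside, z up. There are two to four of these; it may be absent (None).
- bushing3: round steel guide bushing standing on the bench: flange 38 mm across and 8 mm high at the bottom, barrel 30 mm across above it, 40 mm high in all, 0.22 kg, dark bore on top. Origin at the centre of its underside, z up. There are two to four of these; it may be absent (None).
- oil_bottle: bystander: white bottle 56 mm across, 150 mm high, beyond the work; origin at the centre of its underside; do not disturb.
- pen_cup: bystander: dark steel cup 72 mm across, 90 mm high, beyond the work; origin at the centre of its underside; do not disturb.
- oil_stone: bystander: grey oilstone 50 x 150 x 25 mm, between robot and case; origin at the centre of its underside; do not disturb.

How it is judged:
On the way, in this order (a step that is already met when the one before it is completed fails the run):
1. the file lies in the file tray (z of file in the frame of file_tray below 0.02 m and x of file in the frame of file_tray between -0.12 and 0.12 m and y of file in the frame of file_tray between -0.046 and 0.046 m and angle between file's own z axis and vertical below 0.12 rad and contact force between the fingers and file below 0.3 N), for 0.2 s.
2. the lid is swung right back (past 1.4 rad) (value of joint lid above 1.4 rad), for 0.2 s.
3. with the lid still open, every bushing stands in a seat of its own, pressed down to the stop ((horizontal distance between bushing0 and seat0_top below 0.02 m or horizontal distance between bushing0 and seat1_top below 0.02 m or horizontal distance between bushing0 and seat2_top below 0.02 m or horizontal distance between bushing0 and seat3_top below 0.02 m) and z of bushing0 in the frame of case between 0.01 and 0.017 m and angle between each of bushing0, bushing1, bushing2, bushing3's own z axis and vertical below 0.12 rad and (horizontal distance between bushing1 and seat0_top below 0.02 m or horizontal distance between bushing1 and seat1_top below 0.02 m or horizontal distance between bushing1 and seat2_top below 0.02 m or horizontal distance between bushing1 and seat3_top below 0.02 m) and z of bushing1 in the frame of case between 0.01 and 0.017 m and (horizontal distance between bushing2 and seat0_top below 0.02 m or horizontal distance between bushing2 and seat1_top below 0.02 m or horizontal distance between bushing2 and seat2_top below 0.02 m or horizontal distance between bushing2 and seat3_top below 0.02 m) and z of bushing2 in the frame of case between 0.01 and 0.017 m and (horizontal distance between bushing3 and seat0_top below 0.02 m or horizontal distance between bushing3 and seat1_top below 0.02 m or horizontal distance between bushing3 and seat2_top below 0.02 m or horizontal distance between bushing3 and seat3_top below 0.02 m) and z of bushing3 in the frame of case between 0.01 and 0.017 m and value of joint lid above 1.2 rad), for 0.2 s.
4. the lid is fully home on the rim (value of joint lid below 0.025 rad), for 0.2 s.
At the end, for the whole second after the job is handed in: Every bushing present stands upright (within 0.12 rad) within 20 mm of the centre of a seat, its underside less than 17 mm above the case's origin (fully pressed: 14 mm); the file lies flat inside the file tray; the lid is closed to within 0.025 rad; everything is at rest ((horizontal distance between bushing0 and seat0_top below 0.02 m or horizontal distance between bushing0 and seat1_top below 0.02 m or horizontal distance between bushing0 and seat2_top below 0.02 m or horizontal distance between bushing0 and seat3_top below 0.02 m) and z of bushing0 in the frame of case between 0.01 and 0.017 m and angle between each of bushing0, bushing1, bushing2, bushing3, file's own z axis and vertical below 0.12 rad and (horizontal distance between bushing1 and seat0_top below 0.02 m or horizontal distance between bushing1 and seat1_top below 0.02 m or horizontal distance between bushing1 and seat2_top below 0.02 m or horizontal distance between bushing1 and seat3_top below 0.02 m) and z of bushing1 in the frame of case between 0.01 and 0.017 m and (horizontal distance between bushing2 and seat0_top below 0.02 m or horizontal distance between bushing2 and seat1_top below 0.02 m or horizontal distance between bushing2 and seat2_top below 0.02 m or horizontal distance between bushing2 and seat3_top below 0.02 m) and z of bushing2 in the frame of case between 0.01 and 0.017 m and (horizontal distance between bushing3 and seat0_top below 0.02 m or horizontal distance between bushing3 and seat1_top below 0.02 m or horizontal distance between bushing3 and seat2_top below 0.02 m or horizontal distance between bushing3 and seat3_top below 0.02 m) and z of bushing3 in the frame of case between 0.01 and 0.017 m and z of file in the frame of file_tray below 0.02 m and x of file in the frame of file_tray between -0.12 and 0.12 m and y of file in the frame of file_tray between -0.046 and 0.046 m and value of joint lid below 0.025 rad and linear speed of each of file, bushing0, bushing1, bushing2, bushing3 below 0.02 m/s); the robot touches nothing.
It fails at once if the oil bottle is pushed more than 4 cm or tipped over (distance of oil_bottle from where it was at the start of the episode above 0.04 m or angle between oil_bottle's own z axis and vertical above 0.5 rad).
It fails at once if the pen cup is pushed more than 4 cm or tipped over (distance of pen_cup from where it was at the start of the episode above 0.04 m or angle between pen_cup's own z axis and vertical above 0.5 rad).
It fails at once if the oil stone is pushed more than 4 cm or tipped over (distance of oil_stone from where it was at the start of the episode above 0.04 m or angle between oil_stone's own z axis and vertical above 0.5 rad).
It fails at once if the file or a bushing falls off the bench (height (world z) of any of bushing0, bushing1, bushing2, bushing3, file below -0.1 m).
Of bushing0, bushing1, bushing2, bushing3 only 2 to 4 are there at a start; the rules pass over those that are not, and their reading is None.
At some moment in a run one of bushing0, bushing1, bushing2, bushing3 may be knocked a few centimetres aside while the robot is not near it.
It also fails if it takes over 210 s, if anything falls off the work surface, if the arm or the gripper's body presses on something with over 40 N, if the wrist force passes 120 N, or if a joint passes its speed limit or range.

ROBOT

A 6-joint arm with a two-finger parallel gripper is mounted at the origin on the work surface. World frame = base frame: x ahead of the robot, y to its left, z up, the work surface at z = 0. Lengths are in m, angles in rad, forces in N, time in s.
With the tool pointing down it reaches from about 0.275 to 0.875 m from the base axis. Payload 12.5 kg.
Tool frame: the origin (TCP) lies at the very end of the fingers, on their centre line; the grasp point (between the pads) lies 19 mm behind it; z points along the fingers, y is the direction in which the jaws open and shut (so a half turn about z gives the same grasp; the last joint's range is limited). The gripper opens to 85 mm and grips with 20 to 120 N. Pads are 22 mm wide; open, the fingers measure 114 mm over their backs; the gripper's body (76 mm by 85 mm) begins 54 mm behind the grasp point. The pads swing forward as they close: fully open they stand 13 mm farther back than shut.
Start: joints at [1.099, 0.351, 1.652, -0, 1.139, -0.085], TCP at [0.207, 0.509, 0.199] pointing down, gripper open.
Joint ranges: [-2.75, 2.75], [-0.79, 2.1], [0.01, 2.65], [-1.57, 4.71], [0.07, 3.14], [-2.87, 2.87]. Speed limits (rad/s): [2.22, 2.22, 2.79, 3.14, 3.14, 3.14].

INTERFACE

Orientations are given as [roll, pitch, yaw] about the fixed x, y, z axes, in that order (R = Rz(yaw) Ry(pitch) Rx(roll)).
In Python, from cell import env gives the robot as it stands. The module is installed in compiled form; this text tells all that it offers.
- The arm moves only by the shell command python3 -m pendant 'ROWS' [FORCE]. ROWS is JSON, a list of rows, each a list of 3 entries, a list of its own where there are three numbers: the shift along the world's x, y, z in m, then the turn, a rotation vector about the world's x, y, z in rad, then the finger opening in m, from 0 to 0.0854. In form: [[[dx, dy, dz], [wx, wy, wz], grip], ...]. A call has 1 to 10 rows; each row is the pose to reach, as a shift and turn from the pose commanded when the call began; what a row does not reach only later rows make up. A row lasts 1/10 s, in which the tool goes at most 50 mm and 8.59 degrees, less where a joint would pass 70% of its speed; a pose out of reach is approached as far as the arm can. A call with a gripper value outside its range is refused whole. The fingers move at their own pace and stop on an object; FORCE is the grip in N (left out, the last holds). Time passes only in rows, so rows that repeat a pose let the fingers close. It gives the time, the measured TCP pose, the force and the opening at its end, in the units of the state.
- env.observe(): the state, without advancing time (a new reading comes with each control period).
- env.grab_frame(name): name is "scene" or "top" or "wrist"; returns the picture (400x640x3 uint8, red, green, blue); there is no depth.
- env.get_calibration(name): a dict with "camera_matrix" (3x3 intrinsics, pixels), "origin" and "rotation" of the camera in the world. Camera axes: x right, y down, z forward; pixel columns grow to the right and rows downward; lengths in m; the calibration is good to about 2 mm. A picture is of the moment at which its call begins: read the wrist's pose just before it. get_calibration takes no time and is no camera call; for the wrist camera it gives the pose at the moment of the call.
- env.close_job(): hands the job in, once; it reports no verdict.
Trained networks look in the newest picture that a camera, given by its name, has taken for a name from the list of things; names that differ only in an ending like _2 or _b are one class to them, and where a whole thing is asked for, a point or a joint stands for the part that bears it (a point fixed in the world has none). Each returns a list of dicts, best first, with "confidence" (0 to 1); they miss things now and then, are a little off and sometimes report something else, mostly with a low value. They report only what shows in the picture. A call takes as long as a camera call.
- env.outline_of(camera, query): "pixels" (400x640 bool, what is visible of it) and "at" ([column, row] in pixels, amid what is visible of it).
The state is a dict: "time": time; "qpos": joint angles; "qvel": joint speeds; "tau": joint torques, N m; "eef_pos": TCP position; "tool_rot": TCP orientation; "wrist_force": force on the tool from outside, world axes, zero at the start; "torque": the same for the moment, N m; "grip_width": opening from 0.0 (shut) to 1.0 (fully open).
Only numpy, scipy, OpenCV 4.12 (cv2) and the standard library are available. Lean on these libraries where they do the work, as an engineer would, in place of code of your own. Each camera call takes 0.05 s, during which the arm holds its last target.

## Working session

There is one attempt and no reset: what is moved stays moved. The work goes in short steps, Python scripts to look and compute and a shell command to move; the robot and the scene stay as the last step left them, time stands still between calls to the robot, and variables do not carry over. Pictures are saved under pics/ and viewed, and the job is handed in when it is done.

```bash
mkdir -p pics; ls
python3 - <<'E'
from cell import env
import cv2
s=env.observe()
print({k:(v if not hasattr(v,'round') else v.round(3)) for k,v in s.items()})
for c in ["scene","top","wrist"]:
    im=env.grab_frame(c); cv2.imwrite(f"pics/{c}0.png",im[:,:,::-1])
    k=env.get_calibration(c); print(c,k)
E
```

```text
pics
{'time': 0.0, 'qpos': array([ 1.099,  0.351,  1.652, -0.   ,  1.139, -0.085]), 'qvel': array([ 0.   , -0.   , -0.001, -0.001,  0.   , -0.   ]), 'tau': array([-2.0000e-03, -5.0611e+01, -2.9140e+01, -0.0000e+00,  5.0000e-03,
       -0.0000e+00]), 'eef_pos': array([0.207, 0.509, 0.199]), 'tool_rot': array([-3.14 , -0.   ,  2.755]), 'wrist_force': array([ 0.209, -0.752, -0.565]), 'torque': array([-0.014, -0.008, -0.035]), 'grip_width': 0.9996251342433838}
scene {'camera_matrix': array([[499.26364918,   0.        , 324.782971  ],
       [  0.        , 499.26364918, 203.09861759],
       [  0.        ,   0.        ,   1.        ]]), 'origin': array([1.16615386, 0.26323457, 1.01418973]), 'rotation': array([-2.52206212,  0.01433441,  1.91538832])}
top {'camera_matrix': array([[388.78477845,   0.        , 318.07154942],
       [  0.        , 388.78477845, 202.00061036],
       [  0.        ,   0.        ,   1.        ]]), 'origin': array([0.36942483, 0.01927031, 1.14959072]), 'rotation': array([-2.97366625, -0.01044536, -1.55395349])}
wrist {'camera_matrix': array([[357.16265939,   0.        , 325.84724463],
       [  0.        , 357.16265939, 203.6500961 ],
       [  0.        ,   0.        ,   1.        ]]), 'origin': array([0.13490754, 0.53821817, 0.37454919]), 'rotation': array([ 2.82528824e+00, -4.66148342e-04,  1.18378947e+00])}
```

View pics/scene0.png

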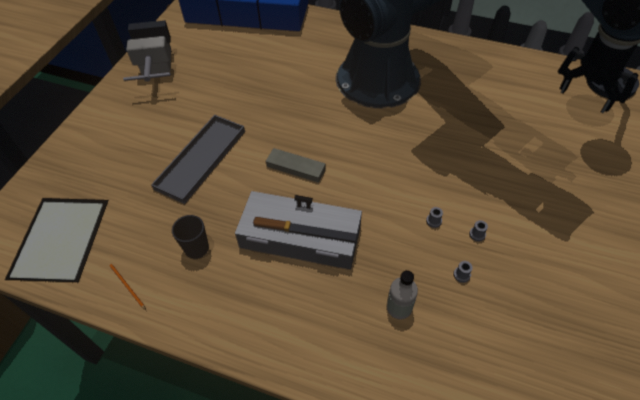

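View pics/top0.png

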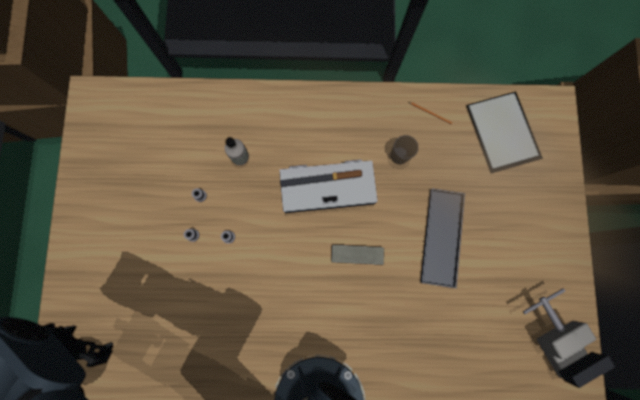

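View pics/wrist0.png

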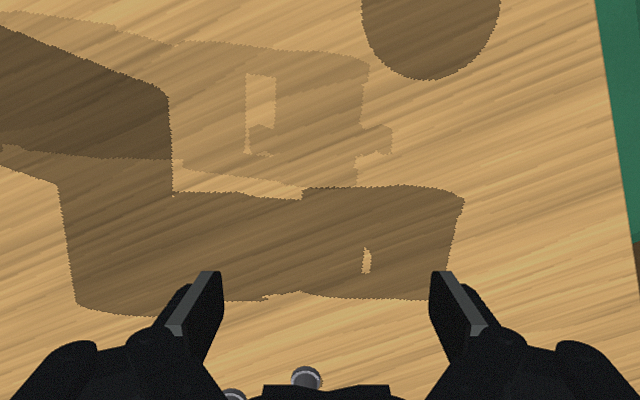

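The case is at about (328,187) in the top view. The file lies on its lid with the grip towards -y (360,174), and the handle is at (330,199). Three bushings are at (199,195), (191,234) and (228,236), the tray at (442,238), the oilstone at (357,254), the bottle at (236,150) and the cup at (403,150). Next I'll measure them.

```bash
cat > h.py <<'E'
from cell import env
import numpy as np, cv2
from scipy.spatial.transform import Rotation as R
def cal(c):
    k=env.get_calibration(c); return k["camera_matrix"],np.array(k["origin"]),R.from_euler('xyz',k["rotation"]).as_matrix()
def ray(C,px):
    K,o,M=C; d=M@np.linalg.solve(K,[px[0],px[1],1.]); return o,d/np.linalg.norm(d)
def atz(C,px,z):
    o,d=ray(C,px); return o+d*(z-o[2])/d[2]
def proj(C,p):
    K,o,M=C; q=K@(M.T@(np.array(p)-o)); return q[:2]/q[2]
def tri(obs):
    A=np.zeros((3,3));b=np.zeros(3);L=[]
    for C,px in obs:
        o,d=ray(C,px);P=np.eye(3)-np.outer(d,d);A+=P;b+=P@o;L.append((o,d))
    p=np.linalg.solve(A,b); return p,[np.linalg.norm((np.eye(3)-np.outer(d,d))@(p-o)) for o,d in L]
def snap(c,name):
    C=cal(c) 
    im=env.grab_frame(c); cv2.imwrite(f"pics/{name}.png",im[:,:,::-1]); return C,im
def rectpix(m):
    c,_=cv2.findContours(m.astype(np.uint8),cv2.RETR_EXTERNAL,cv2.CHAIN_APPROX_NONE)
    c=max(c,key=cv2.contourArea); return c[:,0,:]
E
python3 - <<'E'
from h import *
for c in ["scene","top"]:
    env.grab_frame(c);C=cal(c)
    for q,z in [("case",.06),("lid",.065),("lid_handle",.09),("file",.07),("file_tray",.022),("bushing0",.02),("oil_bottle",.07),("pen_cup",.045),("oil_stone",.025)]:
        for r in env.outline_of(c,q)[:5]:
            if r["confidence"]<.3: continue
            pts=rectpix(r["pixels"]); w=np.array([atz(C,p,z)[:2] for p in pts],np.float32)
            (cx,cy),(w_,h_),a=cv2.minAreaRect(w)
            print(c,q,round(r["confidence"],2),np.round(r["at"]),"n",r["pixels"].sum(),"rect",np.round([cx,cy,w_,h_,a],3),"at",atz(C,r["at"],z)[:2].round(3))
E
```

```text
scene case 0.8 [299. 224.] n 5824 rect [ 0.61  -0.015  0.169  0.274  6.38 ] at [ 0.605 -0.016]
scene case 0.58 [198. 160.] n 3634 rect [ 0.497 -0.327  0.113  0.28  82.397] at [ 0.51  -0.326]
scene case 0.36 [434. 221.] n 257 rect [0.486 0.27  0.056 0.034 5.497] at [0.497 0.272]
scene file 0.64 [303. 230.] n 1052 rect [6.200e-01 2.000e-03 3.000e-02 2.360e-01 8.238e+00] at [0.622 0.002]
scene file_tray 0.91 [197. 160.] n 3702 rect [ 0.47  -0.351  0.119  0.293 82.173] at [ 0.485 -0.35 ]
scene bushing0 0.87 [463. 273.] n 314 rect [5.7900e-01 3.6300e-01 3.6000e-02 5.8000e-02 7.7988e+01] at [0.582 0.364]
scene bushing0 0.83 [478. 232.] n 297 rect [4.6000e-01 3.7700e-01 3.6000e-02 6.2000e-02 7.9121e+01] at [0.462 0.377]
scene bushing0 0.51 [433. 222.] n 224 rect [0.456 0.271 0.057 0.031 4.474] at [0.473 0.271]
scene bushing0 0.5 [303. 226.] n 1016 rect [ 0.592 -0.012  0.031  0.249  8.011] at [ 0.584 -0.016]
scene oil_bottle 0.9 [400. 296.] n 1114 rect [0.699 0.251 0.113 0.055 2.828] at [0.705 0.248]
scene oil_bottle 0.52 [296. 217.] n 4622 rect [ 0.602 -0.017  0.139  0.269  7.233] at [ 0.59
[... 706 characters left out ...]
e-02 4.697e+01] at [0.582 0.356]
top bushing0 0.58 [228. 235.] n 146 rect [4.5500e-01 2.6800e-01 3.8000e-02 3.6000e-02 4.7125e+01] at [0.459 0.27 ]
top bushing0 0.5 [329. 191.] n 3497 rect [ 0.611 -0.017  0.133  0.283  7.212] at [ 0.595 -0.022]
top bushing0 0.43 [193. 232.] n 156 rect [4.5700e-01 3.7500e-01 4.0000e-02 3.8000e-02 4.7552e+01] at [0.465 0.373]
top pen_cup 0.7 [323. 176.] n 634 rect [6.270e-01 2.000e-03 2.500e-02 2.390e-01 8.687e+00] at [ 0.633 -0.002]
top oil_stone 0.67 [358. 254.] n 872 rect [ 4.070e-01 -1.080e-01  1.470e-01  5.100e-02  8.871e+01] at [ 0.411 -0.106]
top oil_stone 0.37 [322. 176.] n 680 rect [6.310e-01 2.000e-03 2.800e-02 2.450e-01 9.899e+00] at [ 0.638 -0.001]
```

```bash
python3 -m pendant '[[[0.05,-0.05,0.12],[0,0,0],0.0854],[[0.05,-0.05,0.12],[0,0,0],0.0854],[[0.05,-0.05,0.12],[0,0,0],0.0854],[[0.38,-0.56,0.16],[0,0,-0.9],0.0854],[[0.38,-0.56,0.16],[0,0,-1.045],0.0854],[[0.38,-0.56,0.16],[0,0,-1.045],0.0854],[[0.38,-0.56,0.16],[0,0,-1.045],0.0854],[[0.38,-0.56,0.16],[0,0,-1.045],0.0854],[[0.38,-0.56,0.16],[0,0,-1.045],0.0854],[[0.38,-0.56,0.16],[0,0,-1.045],0.0854]]'; python3 -m pendant '[[[0.03,-0.14,0],[0,0,0],0.0854],[[0.03,-0.14,0],[0,0,0],0.0854],[[0.03,-0.14,0],[0,0,0],0.0854]]'
```

```text
time: 2.15
eef_pos: [0.4479, 0.1642, 0.3426]
tool_rot: [3.141, -0.0, 1.704]
wrist_force: [0.7, 0.5, 0.8]
grip_width: 1.0
time: 2.45
eef_pos: [0.4773, 0.0238, 0.3423]
tool_rot: [3.141, 0.0, 1.709]
wrist_force: [0.9, 0.5, -0.9]
grip_width: 0.998
```

```bash
python3 -m pendant '[[[0.05,-0.02,0],[0,0,0],0.0854],[[0.12,-0.05,0],[0,0,0],0.0854],[[0.12,-0.05,0],[0,0,0],0.0854],[[0.12,-0.05,0],[0,0,0],0.05],[[0.12,-0.05,0],[0,0,0],0.05]]'
cat > look.py <<'E'
from h import *
import sys
def look(name,qs,minc=.4):
    C,im=snap("wrist",name)
    for q,z in qs:
        for r in env.outline_of("wrist",q)[:5]:
            if r["confidence"]<minc: continue
            pts=rectpix(r["pixels"]); w=np.array([atz(C,p,z)[:2] for p in pts],np.float32)
            (cx,cy),(w_,h_),a=cv2.minAreaRect(w)
            print(q,round(r["confidence"],2),"px",np.round(r["at"]),"n",r["pixels"].sum(),"rect",np.round([cx,cy,w_,h_,a],3))
if __name__=="__main__":
    a=sys.argv[2:]; look(sys.argv[1],[(a[i],float(a[i+1])) for i in range(0,len(a),2)])
E
python3 look.py w1 lid .065 file .072 lid_handle .093 case .06
```

```text
time: 2.95
eef_pos: [0.5971, -0.0239, 0.3416]
tool_rot: [-3.14, -0.0, 1.709]
wrist_force: [-1.1, -0.5, 0.7]
grip_width: 0.692
lid 0.66 px [327. 138.] n 17503 rect [ 0.603 -0.017  0.124  0.27   6.818]
file 0.95 px [348. 122.] n 3458 rect [6.210e-01 3.000e-03 2.300e-02 2.370e-01 8.709e+00]
lid_handle 0.68 px [321. 135.] n 17094 rect [ 0.601 -0.012  0.115  0.251  6.809]
case 0.92 px [319. 134.] n 17969 rect [ 0.606 -0.017  0.133  0.273  6.875]
```

View pics/w1.png

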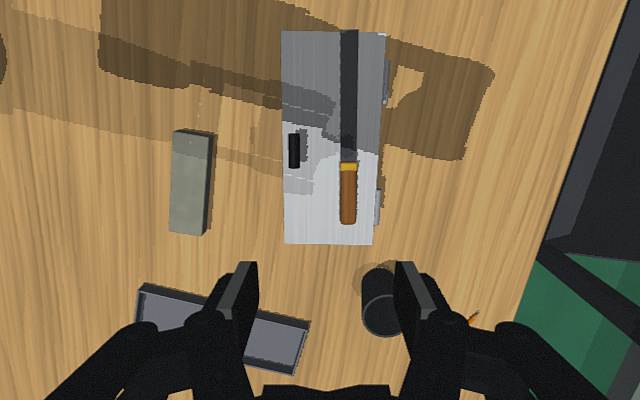

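The wrist view shows the file at column 348, with the blade over rows 30-160 and the grip over 162-224. The handle is at (295,150). All three views agree, so next I'll triangulate the ferrule and handle heights.

Run:
```python
from h import *
O=[];H=[]
for c,f,roi in [("wrist","w1",(275,340,120,180)),("scene","scene0",(285,200,325,210)),("top","top0",(320,345,190,210))]:
    im=cv2.imread(f"pics/{f}.png"); C=cal(c)
    hsv=cv2.cvtColor(im,cv2.COLOR_BGR2HSV)
    # yellow ferrule
    m=cv2.inRange(hsv,(20,130,110),(32,255,255))
    m2=np.zeros_like(m)
    p=proj(C,[.62,.0,.07]).astype(int); m2[p[1]-40:p[1]+80,p[0]-60:p[0]+60]=m[p[1]-40:p[1]+80,p[0]-60:p[0]+60]
    ys,xs=np.nonzero(m2); print(c,len(xs),xs.mean(),ys.mean(), atz(C,(xs.mean(),ys.mean()),.073)); O.append((C,(xs.mean(),ys.mean())))
    p=proj(C,[.553,-.025,.093]).astype(int); s=18 if c=="wrist" else 10
    g=hsv[p[1]-s:p[1]+s,p[0]-s:p[0]+s,2]; ys,xs=np.nonzero(g<50); 
    q=(xs.mean()+p[0]-s,ys.mean()+p[1]-s); print(' handle',p,q,len(xs),atz(C,q,.093)); H.append((C,q))
    cv2.imwrite(f"pics/hc_{c}.png",cv2.resize(im[p[1]-30:p[1]+30,p[0]-30:p[0]+30],None,fx=5,fy=5,interpolation=0))
print(tri(O),tri(O[:2]));print(tri(H),tri(H[:2]))
```

```text
wrist 124 348.39516129032256 166.25 [ 0.62906394 -0.03595408  0.073     ]
 handle [288 152] (np.float64(293.9866310160428), np.float64(150.50267379679144)) 374 [ 0.55973435 -0.02200266  0.093     ]
scene 1 287.0 226.0 [ 0.62613947 -0.03505853  0.073     ]
 handle [302 197] (np.float64(302.84166666666664), np.float64(200.175)) 120 [ 0.56088598 -0.02113839  0.093     ]
top 3 334.3333333333333 176.0 [ 0.62790962 -0.03385236  0.073     ]
 handle [331 200] (np.float64(329.575), np.float64(198.7)) 40 [ 0.55854582 -0.02035482  0.093     ]
(array([ 0.62795063, -0.03435603,  0.07610928]), [np.float64(0.0012381390112846898), np.float64(0.00027740286398954673), np.float64(0.0010028441320023877)]) (array([ 0.62854783, -0.03443575,  0.07714755]), [np.float64(0.0006712191271715314), np.float64(0.0006712191271715201)])
(array([ 0.55935025, -0.02152715,  0.09091028]), [np.float64(0.000877420850701646), np.float64(0.000302765464008381), np.float64(0.0011698339510221544)]) (array([ 0.55954184, -0.02208487,  0.09090736]), [np.float64(0.00029630436519215457), np.float64(0.00029630436519218005)])
```

```bash
python3 -m pendant '[[[0.0214,0.044,-0.04],[0,0,0.005],0.05],[[0.0214,0.044,-0.09],[0,0,0.005],0.05],[[0.0214,0.044,-0.14],[0,0,0.005],0.05],[[0.0214,0.044,-0.19],[0,0,0.005],0.05],[[0.0214,0.044,-0.23],[0,0,0.005],0.05],[[0.0214,0.044,-0.25],[0,0,0.005],0.05],[[0.0214,0.044,-0.26],[0,0,0.005],0.05],[[0.0214,0.044,-0.265],[0,0,0.005],0.05]]' 30; python3 look.py w2 file .07
```

```text
time: 4.0
eef_pos: [0.6186, 0.0203, 0.0773]
tool_rot: [3.141, 0.0, 1.715]
wrist_force: [1.0, 0.2, -0.1]
grip_width: 0.584
file 0.79 px [325. 203.] n 13652 rect [0.619 0.016 0.024 0.209 8.872]
```

View pics/w2.png

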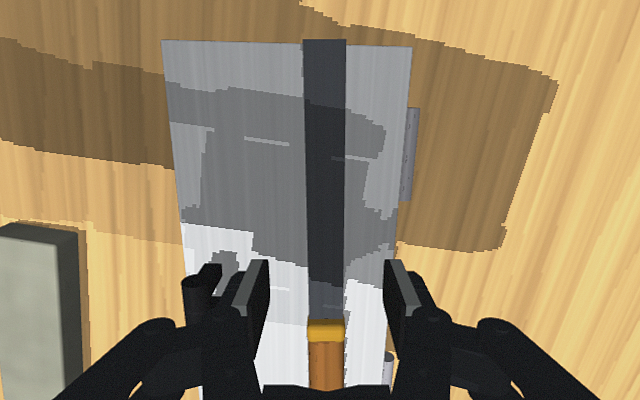

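The blade (columns 306-345) is centred between the fingers. I'll go down and close.

```bash
python3 -m pendant '[[[0,0,-0.006],[0,0,0],0.05],[[0,0,-0.0105],[0,0,0],0.05],[[0,0,-0.0105],[0,0,0],0.05],[[0,0,-0.0105],[0,0,0],0.01],[[0,0,-0.0105],[0,0,0],0.01],[[0,0,-0.0105],[0,0,0],0.01],[[0,0,-0.0105],[0,0,0],0.01],[[0,0,-0.0105],[0,0,0],0.01],[[0,0,-0.0105],[0,0,0],0.01]]' 60
```

```text
time: 5.0
eef_pos: [0.6186, 0.0202, 0.0667]
tool_rot: [3.142, 0.0, 1.715]
wrist_force: [0.7, -0.3, -0.6]
grip_width: 0.116
```

The opening reads 9.9 mm, but the blade is 20 mm wide, so something is off. I'll look.

```bash
python3 look.py w3 file .07
```

```text
file 0.87 px [324. 184.] n 13150 rect [0.619 0.022 0.023 0.198 8.62 ]
```

View pics/w3.png

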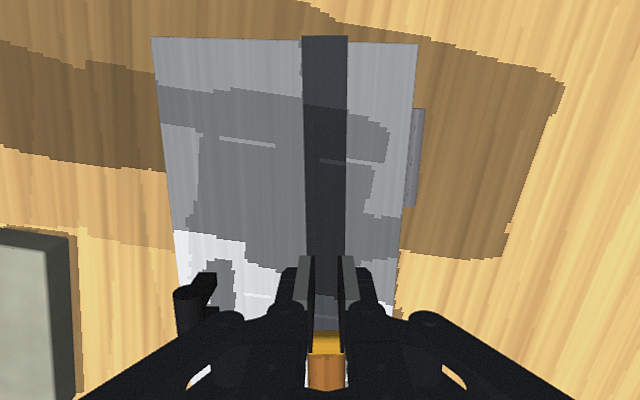

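```bash
python3 -m pendant '[[[0,0,0.004],[0,0,0],0.03],[[0,0,0.004],[0,0,0],0.03],[[0,0,0.004],[0,0,0],0.03],[[0,0,0.002],[0,0,0],0.03],[[0,0,0],[0,0,0],0.03],[[0,0,-0.001],[0,0,0],0.03],[[0,0,-0.002],[0,0,0],0.03],[[0,0,-0.002],[0,0,0],0.03]]' 30;  python3 look.py w4 file .07
```

```text
time: 5.9
eef_pos: [0.6185, 0.0202, 0.0645]
tool_rot: [-3.141, -0.0, 1.715]
wrist_force: [0.4, -0.9, 0.1]
grip_width: 0.35
file 0.81 px [326. 202.] n 14780 rect [0.62  0.023 0.023 0.196 8.22 ]
```

View pics/w4.png

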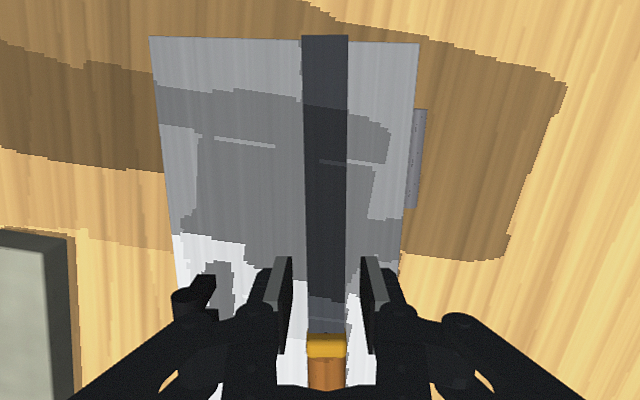

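```bash
python3 -m pendant '[[[0,0,-0.001],[0,0,0],0.03],[[0,0,-0.002],[0,0,0],0.03]]'; python3 -m pendant '[[[0,0,-0.001],[0,0,0],0.03],[[0,0,-0.002],[0,0,0],0.03]]';python3 -m pendant '[[[0,0,-0.001],[0,0,0],0.03],[[0,0,-0.001],[0,0,0],0.03]]'
```

```text
time: 6.2
eef_pos: [0.6186, 0.0201, 0.0627]
tool_rot: [3.141, 0.0, 1.715]
wrist_force: [0.8, -0.0, -0.6]
grip_width: 0.348
time: 6.4
eef_pos: [0.6186, 0.0202, 0.0606]
tool_rot: [3.142, -0.0, 1.715]
wrist_force: [0.1, 0.4, -0.0]
grip_width: 0.349
time: 6.6
eef_pos: [0.6185, 0.0202, 0.0595]
tool_rot: [-3.141, -0.0, 1.715]
wrist_force: [-0.6, 0.4, -0.3]
grip_width: 0.353
```

```bash
python3 -m pendant '[[[0,0,-0.001],[0,0,0],0.03],[[0,0,-0.001],[0,0,0],0.03]]'; python3 -m pendant '[[[0,0,-0.001],[0,0,0],0.03],[[0,0,-0.001],[0,0,0],0.03]]';python3 -m pendant '[[[0,0,-0.001],[0,0,0],0.03],[[0,0,-0.001],[0,0,0],0.03]]'
```

```text
time: 6.8
eef_pos: [0.6185, 0.0202, 0.0586]
tool_rot: [-3.141, -0.0, 1.715]
wrist_force: [1.5, 1.0, 0.9]
grip_width: 0.352
time: 7.0
eef_pos: [0.6185, 0.0201, 0.0576]
tool_rot: [-3.141, -0.0, 1.715]
wrist_force: [-0.0, 0.5, 0.1]
grip_width: 0.347
time: 7.2
eef_pos: [0.6185, 0.0201, 0.0566]
tool_rot: [-3.141, -0.0, 1.715]
wrist_force: [0.2, -0.2, 0.8]
grip_width: 0.351
```

```bash
python3 -m pendant '[[[0,0,0],[0,0,0],0.01],[[0,0,0],[0,0,0],0.01],[[0,0,0],[0,0,0],0.01],[[0,0,0],[0,0,0],0.01],[[0,0,0],[0,0,0],0.01]]' 40;  python3 look.py w5 file .07
```

```text
time: 7.7
eef_pos: [0.6186, 0.0201, 0.0567]
tool_rot: [3.142, 0.0, 1.715]
wrist_force: [0.6, 0.5, 0.2]
grip_width: 0.116
file 0.94 px [325. 180.] n 13899 rect [0.618 0.027 0.023 0.188 8.649]
```

View pics/w5.png

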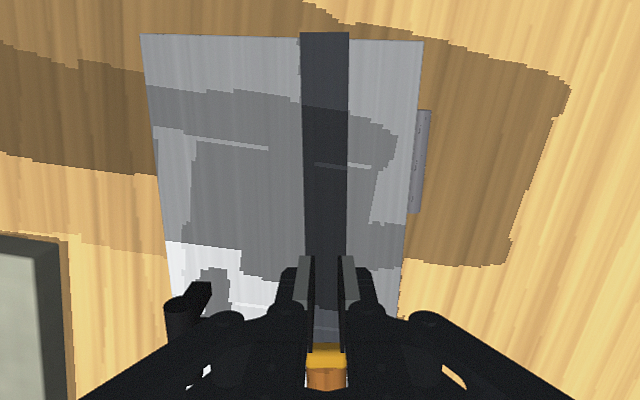

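Run:
```python
from h import *
C=cal("wrist"); s=env.observe(); T=R.from_euler('xyz',s["tool_rot"]).as_matrix(); p=s["eef_pos"]
print(T.T@(C[1]-p))
for d in [0,-.01,-.02,-.03]:
    for x in (.011,-.011):
        print(d,x,[proj(C,p+T@np.array([x,y,d])).round(0) for y in (-.005,.005)])
print("blade edges at z=.074", [proj(C,[.6186,.0201,.074]+T@np.array([.011,y,0])).round(0) for y in(-.01,.01)])
```

```text
[ 0.0785027   0.00132782 -0.17575208]
0 0.011 [array([314., 222.]), array([333., 222.])]
0 -0.011 [array([314., 260.]), array([332., 260.])]
-0.01 0.011 [array([313., 229.]), array([333., 229.])]
-0.01 -0.011 [array([314., 269.]), array([333., 269.])]
-0.02 0.011 [array([312., 237.]), array([333., 237.])]
-0.02 -0.011 [array([313., 278.]), array([333., 278.])]
-0.03 0.011 [array([312., 246.]), array([334., 246.])]
-0.03 -0.011 [array([312., 289.]), array([334., 289.])]
blade edges at z=.074 [array([302., 235.]), array([344., 235.])]
```

Run:
```python
import cv2
a=cv2.imread('pics/w2.png')[240:400,170:480]; cv2.imwrite('pics/z2.png',cv2.resize(a,None,fx=2.5,fy=2.5,interpolation=2))
```

```text
(no output)
```

View pics/z2.png

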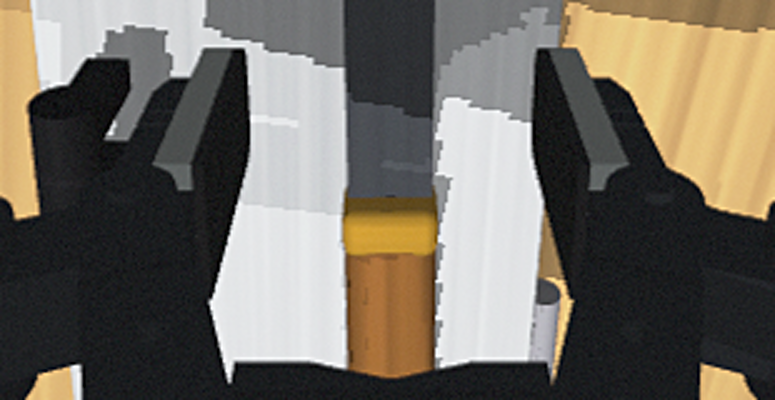

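Run:
```python
from h import *
C,im=snap("scene","s5"); p=env.observe()["eef_pos"]; q=proj(C,p); print(q)
im=im[:,:,::-1].copy()
for d,col in [(0,(0,0,255)),(.02,(0,255,0)),(.04,(255,0,0))]:
    a=proj(C,p+[0,0,d]); cv2.circle(im,tuple(int(v) for v in a.round()),1,col,-1)
x,y=q.astype(int); cv2.imwrite("pics/s5z.png",cv2.resize(im[y-90:y+60,x-100:x+100],None,fx=4,fy=4,interpolation=0))
```

```text
[311.44915319 234.03373123]
```

View pics/s5z.png

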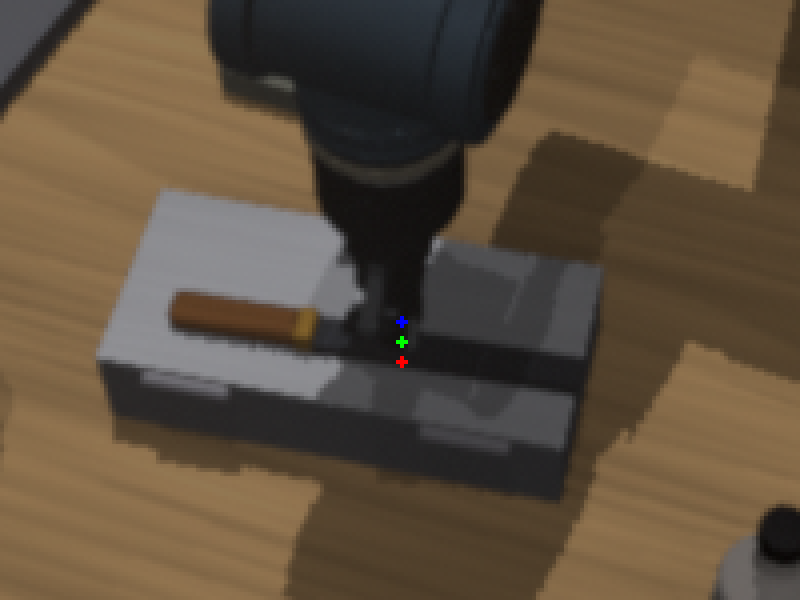

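The scene view shows the fingertips well above the reported TCP, about 20-40 mm short of it. I'll find the lid by touch, straddling the blade.

```bash
python3 -m pendant '[[[0,0,0],[0,0,0],0.034],[[0,0,0],[0,0,0],0.034],[[0,0,0],[0,0,0],0.034],[[0,0,-0.002],[0,0,0],0.034],[[0,0,-0.004],[0,0,0],0.034]]' 30; for i in 1 2 3; do python3 -m pendant '[[[0,0,-0.002],[0,0,0],0.034],[[0,0,-0.003],[0,0,0],0.034]]' | egrep 'pos|force'; done
```

```text
time: 8.35
eef_pos: [0.6186, 0.0201, 0.0525]
tool_rot: [3.142, 0.0, 1.715]
wrist_force: [0.5, 0.1, 0.6]
grip_width: 0.399
eef_pos: [0.6184, 0.0202, 0.0493]
wrist_force: [-0.3, -0.2, 0.5]
eef_pos: [0.6185, 0.0202, 0.0465]
wrist_force: [-0.6, -0.7, 0.4]
eef_pos: [0.6185, 0.0202, 0.0435]
wrist_force: [0.0, 0.0, -0.7]
```

```bash
python3 -m pendant '[[[0,0,-0.002],[0,0,0],0.034],[[0,0,-0.003],[0,0,0],0.034]]' | egrep 'pos|force'; python3 -m pendant '[[[0,0,-0.002],[0,0,0],0.034],[[0,0,-0.003],[0,0,0],0.034]]' | egrep 'pos|force'; python3 -m pendant '[[[0,0,-0.002],[0,0,0],0.034],[[0,0,-0.002],[0,0,0],0.034]]' | egrep 'pos|force|wid'
```

```text
eef_pos: [0.6185, 0.0201, 0.0405]
wrist_force: [-0.0, -0.2, 0.7]
eef_pos: [0.6185, 0.0201, 0.0375]
wrist_force: [0.2, 0.0, -0.9]
eef_pos: [0.6184, 0.0202, 0.0354]
wrist_force: [0.4, -0.1, 0.2]
grip_width: 0.396
```

```bash
python3 look.py w6 file .07
```

```text
file 0.67 px [325. 190.] n 18052 rect [0.617 0.037 0.023 0.166 8.239]
```

View pics/w6.png

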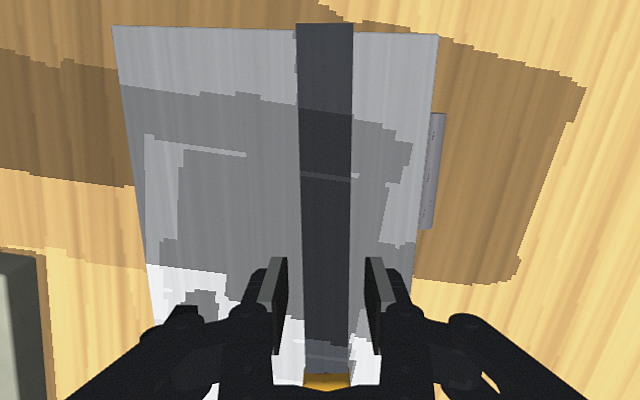

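At the tips the pad gap (288→364 for 33.8 mm) now has about the same scale as the blade (47 px for 20 mm), so the tips are near blade height. I'll close.

```bash
python3 -m pendant '[[[0,0,0],[0,0,0],0.01],[[0,0,0],[0,0,0],0.01],[[0,0,0],[0,0,0],0.01],[[0,0,0],[0,0,0],0.01],[[0,0,0],[0,0,0],0.01]]' 40
```

```text
time: 10.15
eef_pos: [0.6186, 0.0201, 0.0359]
tool_rot: [3.141, 0.0, 1.715]
wrist_force: [-1.9, 0.3, 4.7]
grip_width: 0.217
```

```bash
python3 -m pendant '[[[0,0,0],[0,0,0],0.008],[[0,0,0.002],[0,0,0],0.008],[[0,0,0.005],[0,0,0],0.008],[[0,0,0.01],[0,0,0],0.008],[[0,0,0.02],[0,0,0],0.008],[[0,0,0.03],[0,0,0],0.008]]' 60; python3 look.py w7 file .1
```

```text
time: 10.75
eef_pos: [0.6186, 0.0202, 0.0666]
tool_rot: [3.141, -0.0, 1.715]
wrist_force: [0.0, -0.0, -2.1]
grip_width: 0.208
file 0.76 px [324. 191.] n 17959 rect [0.618 0.037 0.024 0.167 8.243]
file 0.41 px [254. 163.] n 50513 rect [0.577 0.047 0.059 0.128 4.858]
```

View pics/w7.png

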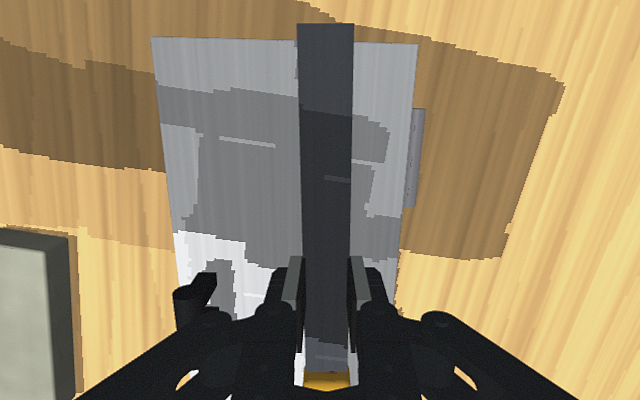

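The file is lifted (-2.1 N). The tips sit about 30 mm behind the reported TCP, and I'll allow for that. Now to the tray.

```bash
python3 -m pendant '[[[0,0,0.05],[0,0,0],0.008],[[0,0,0.1],[0,0,0],0.008],[[0,0,0.13],[0,0,0],0.008],[[-0.03,-0.05,0.13],[0,0,0.14],0.008],[[-0.05,-0.09,0.13],[0,0,0.28],0.008],[[-0.07,-0.13,0.13],[0,0,0.42],0.008],[[-0.08,-0.17,0.13],[0,0,0.56],0.008],[[-0.10,-0.21,0.13],[0,0,0.70],0.008],[[-0.12,-0.25,0.13],[0,0,0.84],0.008],[[-0.13,-0.28,0.13],[0,0,0.98],0.008]]' 60;python3 -m pendant '[[[-0.02,-0.04,0],[0,0,0.14],0.008],[[-0.042,-0.092,0],[0,0,0.28],0.008],[[-0.042,-0.092,0],[0,0,0.306],0.008],[[-0.042,-0.092,0],[0,0,0.306],0.008],[[-0.042,-0.092,0],[0,0,0.306],0.008]]'
python3 - <<'E'
from h import *
for c in ["scene","top","wrist"]:
    C,im=snap(c,c+"_t")
    for q,z in [("file_tray",.022),("file",.17)]:
        for r in env.outline_of(c,q)[:2]:
            if r["confidence"]<.3: continue
            pts=rectpix(r["pixels"]); w=np.array([atz(C,p,z)[:2] for p in pts],np.float32)
            (cx,cy),(w_,h_),a=cv2.minAreaRect(w)
            print(c,q,round(r["confidence"],2),np.round(r["at"]),"rect",np.round([cx,cy,w_,h_,a],3))
E
```

```text
time: 11.85
eef_pos: [0.487, -0.2618, 0.1958]
tool_rot: [-3.141, 0.0, 2.699]
wrist_force: [1.2, -0.6, -1.0]
grip_width: 0.205
time: 12.35
eef_pos: [0.4467, -0.3513, 0.1956]
tool_rot: [3.141, -0.0, 2.999]
wrist_force: [0.4, -0.1, -2.9]
grip_width: 0.205
scene file_tray 0.68 [199. 161.] rect [ 0.47  -0.35   0.115  0.291 82.309]
scene file 0.83 [172.  98.] rect [ 4.6200e-01 -4.1200e-01  3.5000e-02  1.4700e-01  8.1614e+01]
top file_tray 0.92 [445. 241.] rect [ 0.464 -0.355  0.108  0.284 82.242]
top file 0.63 [475. 203.] rect [ 5.350e-01 -3.880e-01  2.600e-02  1.210e-01  8.164e+01]
wrist file_tray 0.56 [296. 141.] rect [ 4.3500e-01 -3.9100e-01  2.8000e-02  2.2900e-01  8.2134e+01]
wrist file 0.73 [322. 188.] rect [ 4.5600e-01 -3.5300e-01  3.3000e-02  2.3800e-01  8.1548e+01]
```

View pics/wrist_t.png

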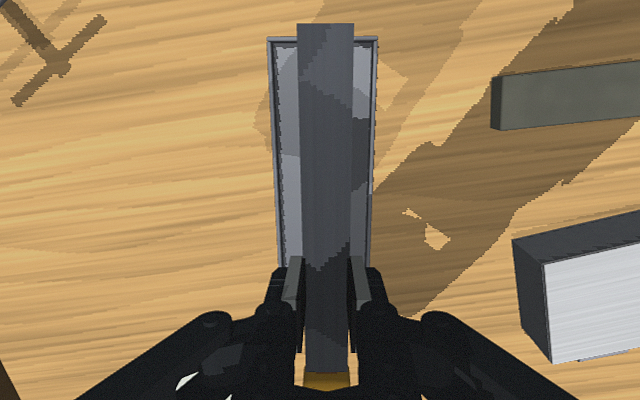

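Run:
```python
from h import *
C=cal("wrist"); p=env.observe()["eef_pos"]
for px in [(268,40),(377,40)]: print(atz(C,px,.022))
u=np.array([np.cos(3.0),np.sin(3.0),0])
for px in [(297,23),(353,23)]: print("tip",atz(C,px,p[2]+.03+.008), p+u*.1)
```

```text
[ 0.32271027 -0.38683728  0.022     ]
[ 0.33637824 -0.29022148  0.022     ]
tip [ 0.34692372 -0.34839783  0.23371043] [ 0.34771181 -0.33745906  0.19571043]
tip [ 0.34965378 -0.32909247  0.23371043] [ 0.34771181 -0.33745906  0.19571043]
```

```bash
python3 -m pendant '[[[0.002,-0.002,-0.05],[0,0,0],0.008],[[0.002,-0.002,-0.1],[0,0,0],0.008],[[0.002,-0.002,-0.14],[0,0,0],0.008],[[0.002,-0.002,-0.17],[0,0,0],0.008],[[0.002,-0.002,-0.19],[0,0,0],0.008],[[0.002,-0.002,-0.2],[0,0,0],0.008],[[0.002,-0.002,-0.206],[0,0,0],0.008],[[0.002,-0.002,-0.21],[0,0,0],0.008],[[0.002,-0.002,-0.21],[0,0,0],0.008]]'
```

```text
time: 13.7
eef_pos: [0.4488, -0.3541, -0.0139]
tool_rot: [-3.141, 0.001, 3.001]
wrist_force: [-0.4, -0.5, -1.6]
grip_width: 0.201
```

```bash
python3 -m pendant '[[[0,0,-0.002],[0,0,0],0.008],[[0,0,-0.004],[0,0,0],0.008],[[0,0,-0.006],[0,0,0],0.008],[[0,0,-0.006],[0,0,0],0.008]]';python3 -m pendant '[[[0,0,-0.001],[0,0,0],0.008],[[0,0,-0.002],[0,0,0],0.008],[[0,0,-0.003],[0,0,0],0.008],[[0,0,-0.003],[0,0,0],0.008]]'
```

```text
time: 14.1
eef_pos: [0.4485, -0.3538, -0.0204]
tool_rot: [3.142, -0.0, 3.001]
wrist_force: [-0.2, 0.3, -1.6]
grip_width: 0.205
time: 14.5
eef_pos: [0.4485, -0.3538, -0.0235]
tool_rot: [3.141, -0.0, 3.001]
wrist_force: [-0.1, -0.5, -2.1]
grip_width: 0.203
```

```bash
python3 -m pendant '[[[0,0,-0.001],[0,0,0],0.008],[[0,0,-0.002],[0,0,0],0.008],[[0,0,-0.002],[0,0,0],0.008]]'|egrep "pos|force"; python3 look.py w8 file .01 file_tray .022
```

```text
eef_pos: [0.4486, -0.3539, -0.025]
wrist_force: [-1.2, 1.5, 3.4]
file 0.6 px [324. 187.] n 18129 rect [ 4.3200e-01 -3.5300e-01  2.4000e-02  1.6600e-01  8.2488e+01]
file_tray 0.61 px [296. 137.] n 67725 rect [ 0.404 -0.349  0.1    0.12  82.19 ]
```

View pics/w8.png

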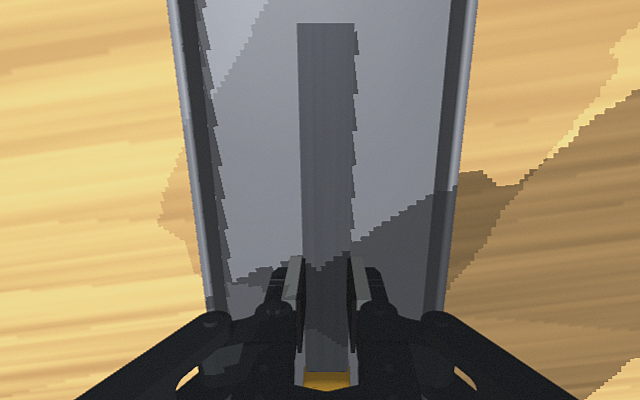

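```bash
python3 -m pendant '[[[0,0,0.001],[0,0,0],0.045],[[0,0,0.001],[0,0,0],0.045],[[0,0,0.001],[0,0,0],0.045],[[0,0,0.001],[0,0,0],0.045],[[0,0,0.02],[0,0,0],0.045],[[0,0,0.07],[0,0,0],0.045],[[0,0,0.12],[0,0,0],0.045],[[0,0,0.17],[0,0,0],0.045],[[0,0,0.2],[0,0,0],0.045]]' 30; python3 look.py w9 file .004 file_tray .022
python3 - <<'E'
from h import *
for c in ["scene","top"]:
    C,im=snap(c,c+"_u")
    for q,z in [("file_tray",.022),("file",.01)]:
        for r in env.outline_of(c,q)[:2]:
            if r["confidence"]<.3: continue
            pts=rectpix(r["pixels"]); w=np.array([atz(C,p,z)[:2] for p in pts],np.float32)
            (cx,cy),(w_,h_),a=cv2.minAreaRect(w)
            print(c,q,round(r["confidence"],2),np.round(r["at"]),"rect",np.round([cx,cy,w_,h_,a],3))
E
```

```text
time: 15.85
eef_pos: [0.4493, -0.3545, 0.1787]
tool_rot: [-3.139, 0.004, 3.001]
wrist_force: [-0.1, 0.8, -0.5]
grip_width: 0.527
file 0.77 px [328. 175.] n 4732 rect [ 4.7000e-01 -3.5700e-01  2.2000e-02  2.4300e-01  8.1928e+01]
file_tray 0.86 px [315. 160.] n 24705 rect [ 0.465 -0.358  0.1    0.28  82.265]
scene file_tray 0.9 [194. 158.] rect [ 0.47  -0.351  0.118  0.29  82.3  ]
scene file_tray 0.3 [300. 219.] rect [ 0.571 -0.031  0.144  0.281  6.795]
top file_tray 0.86 [440. 238.] rect [ 0.464 -0.354  0.113  0.286 82.211]
top file 0.68 [443. 235.] rect [ 4.6400e-01 -3.5700e-01  2.4000e-02  2.3300e-01  8.1941e+01]
```

View pics/w9.png

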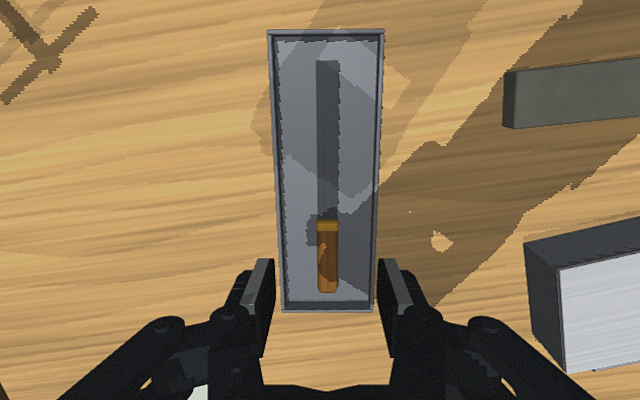

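View pics/scene_u.png

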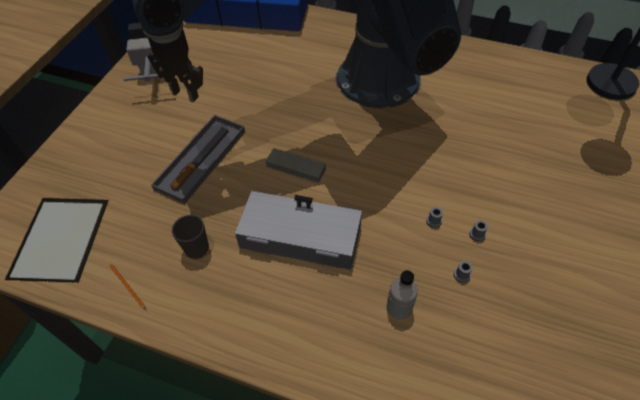

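The file lies in the tray, blade at (328,140) and grip at (327,255), well inside all four walls. Next is the handle.

```bash
python3 -m pendant '[[[0.015,0.045,0],[0,0,0.13],0.06],[[0.03,0.09,0],[0,0,0.26],0.06],[[0.045,0.135,0],[0,0,0.26],0.06],[[0.06,0.18,0],[0,0,0.26],0.06],[[0.075,0.225,0],[0,0,0.26],0.06],[[0.09,0.27,0],[0,0,0.26],0.06],[[0.105,0.315,0],[0,0,0.26],0.06],[[0.111,0.332,-0.03],[0,0,0.26],0.06],[[0.111,0.332,-0.06],[0,0,0.26],0.06],[[0.111,0.332,-0.06],[0,0,0.26],0.06]]'; python3 look.py w10 lid_handle .093 lid .065
```

```text
time: 17.3
eef_pos: [0.5571, -0.0209, 0.1107]
tool_rot: [3.14, -0.007, -3.021]
wrist_force: [0.4, 0.9, 0.6]
grip_width: 0.699
lid_handle 0.76 px [323. 254.] n 50242 rect [ 0.587 -0.019  0.107  0.235  6.76 ]
lid 0.78 px [324. 256.] n 50560 rect [ 0.603 -0.018  0.122  0.269  6.839]
```

View pics/w10.png

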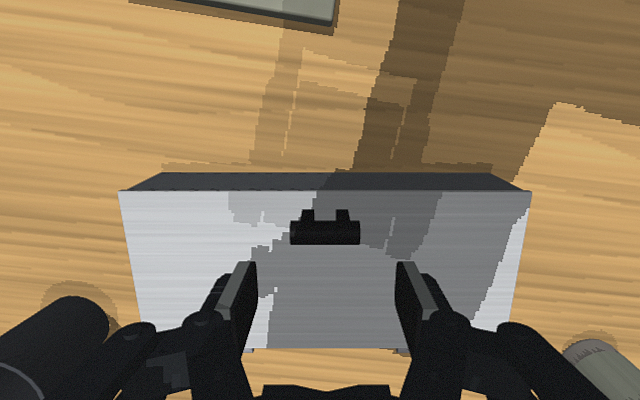

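Run:
```python
from h import *
C=cal("wrist"); s=env.observe(); T=R.from_euler('xyz',s["tool_rot"]).as_matrix(); p=s["eef_pos"]
h=atz(C,(325,232),.095); print("handle",h, "tool rel",T.T@(h-p))
for d in [-.03,-.04]:
  for x in (.011,0,-.011): print(d,x,proj(C,p+T@np.array([x,.03,d])).round(0))
```

```text
handle [ 0.56384645 -0.0235239   0.095     ] tool rel [-0.00364312 -0.0016042   0.0206443 ]
-0.03 0.011 [396. 246.]
-0.03 0 [394. 268.]
-0.03 -0.011 [393. 289.]
-0.04 0.011 [400. 256.]
-0.04 0 [398. 279.]
-0.04 -0.011 [397. 301.]
```

```bash
python3 -m pendant '[[[0.003,-0.002,-0.02],[0,0,0],0.06],[[0.003,-0.002,-0.04],[0,0,0],0.06],[[0.003,-0.002,-0.055],[0,0,0],0.06],[[0.003,-0.002,-0.067],[0,0,0],0.06],[[0.003,-0.002,-0.067],[0,0,0],0.06]]'; python3 look.py w11 lid_handle .093
```

```text
time: 17.95
eef_pos: [0.5624, -0.0242, 0.0474]
tool_rot: [3.141, -0.001, -3.023]
wrist_force: [0.2, -0.2, 1.1]
grip_width: 0.703
lid_handle 0.66 px [333. 278.] n 65273 rect [ 0.575 -0.021  0.089  0.221  6.751]
```

View pics/w11.png

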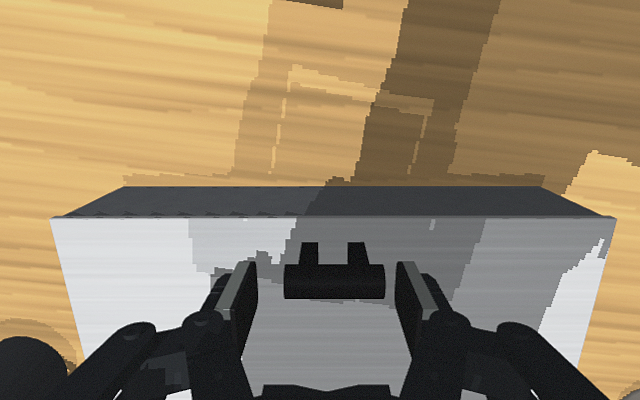

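```bash
python3 -m pendant '[[[0,0.0035,0],[0,0,0],0.06],[[0,0.0035,0],[0,0,0],0.06],[[0,0.0035,0],[0,0,0],0.03],[[0,0.0035,0],[0,0,0],0.03],[[0,0.0035,0],[0,0,0],0.03],[[0,0.0035,0],[0,0,0],0.03],[[0,0.0035,0],[0,0,0],0.03]]' 30
```

```text
time: 18.75
eef_pos: [0.5629, -0.021, 0.0484]
tool_rot: [-3.141, 0.001, -3.022]
wrist_force: [-1.2, -3.6, 5.3]
grip_width: 0.46
```

```bash
python3 -m pendant '[[[0.002,0.0002,0.0075],[0,0,0],0.03],[[0.006,0.0007,0.0153],[0,0,0],0.03],[[0.0144,0.0017,0.0295],[0,0,0],0.03],[[0.021,0.0025,0.038],[0,0,0],0.03],[[0.0285,0.0034,0.0463],[0,0,0],0.03],[[0.0285,0.0034,0.0463],[0,0,0],0.03]]' 40; python3 look.py w12 lid_handle .093
```

```text
time: 19.35
eef_pos: [0.5918, -0.0175, 0.0945]
tool_rot: [-3.141, 0.001, -3.022]
wrist_force: [1.4, -6.1, -0.6]
grip_width: 0.451
lid_handle 0.72 px [327. 246.] n 62497 rect [ 0.604 -0.017  0.082  0.318  6.82 ]
```

View pics/w12.png

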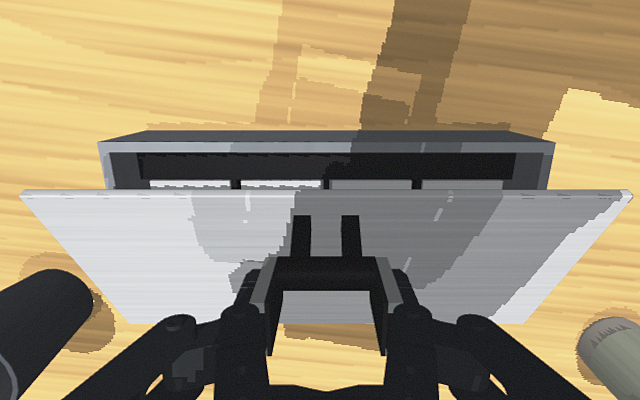

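The lid is open about 0.5 rad, the handle is held and the seat plates are visible. I'll continue.

```bash
python3 -m pendant '[[[0.0085,0.001,0.0073],[0,0,0],0.03],[[0.0172,0.0021,0.0136],[0,0,0],0.03],[[0.0366,0.0044,0.0235],[0,0,0],0.03],[[0.0577,0.007,0.0292],[0,0,0],0.03],[[0.0794,0.0096,0.0307],[0,0,0],0.03],[[0.1011,0.0122,0.0278],[0,0,0],0.03],[[0.1115,0.0134,0.0247],[0,0,0],0.03],[[0.1167,0.014,0.0228],[0,0,0],0.03],[[0.1167,0.014,0.0228],[0,0,0],0.03]]'
python3 - <<'E'
from h import *
snap("wrist","w13"); snap("scene","s13")
E
```

```text
time: 20.35
eef_pos: [0.7087, -0.0034, 0.117]
tool_rot: [-3.141, 0.001, -3.022]
wrist_force: [4.1, -4.6, 2.1]
grip_width: 0.435
```

View pics/w13.png

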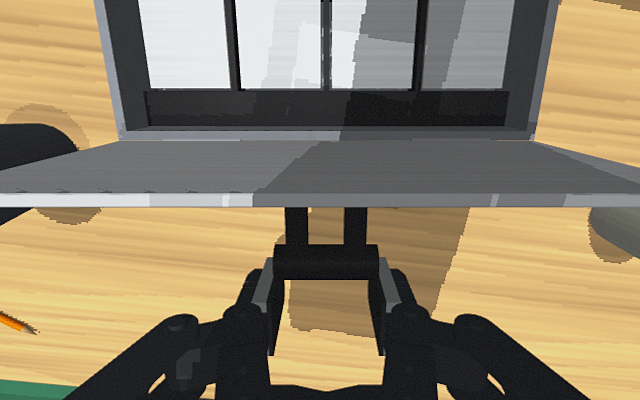

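View pics/s13.png

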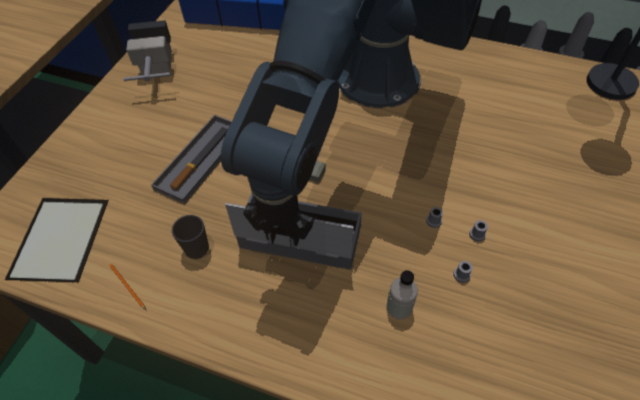

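The lid stands at about 1.65 rad. I'll release it and go look at the bushings.

```bash
python3 -m pendant '[[[0,0,0],[0,0,0],0.06],[[0,0,0],[0,0,0],0.06],[[0,0,0],[0,0,0],0.06],[[0,0,0.03],[0,0,0],0.06],[[0,0,0.08],[0,0,0],0.06],[[0,0,0.13],[0,0,0],0.06],[[0,0,0.17],[0,0,0],0.06],[[-0.04,0.0,0.17],[0,0,-0.14],0.06],[[-0.08,0.02,0.17],[0,0,-0.28],0.06],[[-0.11,0.05,0.17],[0,0,-0.42],0.06]]' 30;python3 -m pendant '[[[-0.04,0.03,0],[0,0,-0.14],0.06],[[-0.07,0.07,0],[0,0,-0.28],0.06],[[-0.09,0.11,0],[0,0,-0.42],0.06],[[-0.1,0.16,0],[0,0,-0.56],0.06],[[-0.1,0.2,0],[0,0,-0.7],0.06],[[-0.1,0.2,0],[0,0,-0.84],0.06],[[-0.1,0.2,0],[0,0,-0.98],0.06],[[-0.1,0.2,0],[0,0,-1.12],0.06],[[-0.1,0.2,0],[0,0,-1.151],0.06],[[-0.1,0.2,0],[0,0,-1.151],0.06]]'; python3 look.py w14 bushing0 .04 ; python3 look.py w14b bushing0 .04 >/dev/null
```

```text
time: 21.45
eef_pos: [0.5957, 0.0467, 0.287]
tool_rot: [3.142, -0.0, 2.833]
wrist_force: [0.8, 0.7, 0.1]
grip_width: 0.701
time: 22.45
eef_pos: [0.4975, 0.2472, 0.2868]
tool_rot: [-3.141, -0.0, 1.69]
wrist_force: [0.3, -0.5, -0.3]
grip_width: 0.705
bushing0 0.95 px [307.  37.] n 951 rect [0.461 0.375 0.035 0.035 6.806]
bushing0 0.93 px [406.  61.] n 984 rect [0.573 0.361 0.041 0.033 6.807]
bushing0 0.76 px [290. 129.] n 745 rect [0.458 0.276 0.035 0.034 6.801]
```

View pics/w14.png

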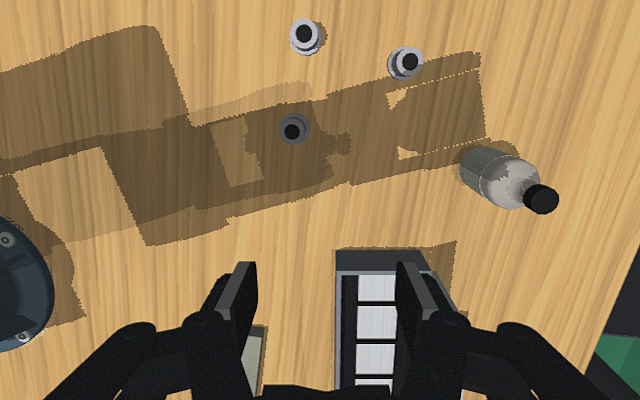

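Three bushings show. The bores are near (304,34), (410,61) and (292,131). I'll locate the bore centres at 40 mm height and check them against the top and scene views.

```bash
cat > bush.py <<'E'
from h import *
def bores(c,C,im,seeds,z=.04,s=12,th=70):
    g=cv2.cvtColor(im,cv2.COLOR_RGB2GRAY); out=[]
    for w in seeds:
        x,y=proj(C,[w[0],w[1],z]).round().astype(int)
        if not(s<x<640-s and s<y<400-s): out.append(None); continue
        a=g[y-s:y+s,x-s:x+s]; m=(a<th).astype(np.uint8)
        n,l,st,ce=cv2.connectedComponentsWithStats(m)
        if n<2: out.append(None);continue
        i=min(range(1,n),key=lambda i:np.hypot(*(ce[i]-s))-0.05*st[i,4]); out.append((ce[i]+[x-s,y-s],st[i,4]))
    return out
E
python3 - <<'E'
from bush import *
C=cal("wrist"); im=cv2.imread("pics/w14.png")[:,:,::-1].copy()
S=[(.461,.37),(.578,.358),(.458,.272)]
B=[bores("wrist",C,im,S)]
Cs=[C]
for c in ("scene","top"):
    Cc,i2=snap(c,c+"_b"); Cs.append(Cc); B.append(bores(c,Cc,i2,S,s=7,th=60))
for k in range(3):
    print([ (b[k][0].round(1),b[k][1],atz(Cc,b[k][0],.04).round(4)) if b[k] else None for b,Cc in zip(B,Cs)])
    o=[(Cc,b[k][0]) for b,Cc in zip(B,Cs) if b[k]]
    if len(o)>1: print(tri(o)[0].round(4))
E
```

```text
[(array([303.6,  34.5]), np.int32(179), array([0.4596, 0.3759, 0.04  ])), (array([480.7, 225.3]), np.int32(29), array([0.4579, 0.3769, 0.04  ])), (array([192.1, 236.2]), np.int32(78), array([0.4523, 0.3672, 0.04  ]))]
[0.4551 0.3749 0.0319]
[(array([409.8,  61.4]), np.int32(203), array([0.5784, 0.3631, 0.04  ])), (array([462.2, 267.9]), np.int32(85), array([0.5819, 0.3576, 0.04  ])), (array([202.9, 190.7]), np.int32(38), array([0.5846, 0.3455, 0.04  ]))]
[0.5817 0.3564 0.0343]
[(array([291.4, 131.4]), np.int32(204), array([0.4558, 0.2717, 0.04  ])), (array([435.5, 212.5]), np.int32(196), array([0.4568, 0.271 , 0.04  ])), (array([224.7, 235.3]), np.int32(164), array([0.4568, 0.275 , 0.04  ]))]
[0.4567 0.2725 0.0415]
```

```bash
python3 -m pendant '[[[-0.02,0.012,-0.05],[0,0,0],0.055],[[-0.0415,0.0245,-0.1],[0,0,0],0.055],[[-0.0415,0.0245,-0.15],[0,0,0],0.055],[[-0.0415,0.0245,-0.2],[0,0,0],0.055],[[-0.0415,0.0245,-0.235],[0,0,0],0.055],[[-0.0415,0.0245,-0.25],[0,0,0],0.055],[[-0.0415,0.0245,-0.25],[0,0,0],0.055]]'; python3 -c "
from h import *
snap('wrist','w15')"
```

```text
time: 23.45
eef_pos: [0.4549, 0.2709, 0.0346]
tool_rot: [-3.137, 0.001, 1.69]
wrist_force: [-0.2, -0.3, 0.8]
grip_width: 0.641
```

View pics/w15.png

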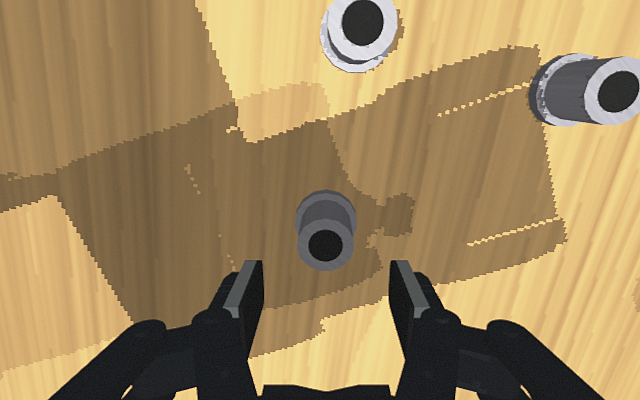

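```bash
python3 -c "
from h import *
C=cal('wrist'); print(atz(C,(325,245),.04), env.observe()['eef_pos'])"; python3 -m pendant '[[[0.0003,0.0005,-0.015],[0,0,0],0.055],[[0.0003,0.0005,-0.03],[0,0,0],0.055],[[0.0003,0.0005,-0.042],[0,0,0],0.055],[[0.0003,0.0005,-0.047],[0,0,0],0.055],[[0.0003,0.0005,-0.047],[0,0,0],0.055]]';  python3 -c "
from h import *
snap('wrist','w16')"
```

```text
[0.45706599 0.2710164  0.04      ] [0.45603526 0.27142559 0.03639342]
time: 24.0
eef_pos: [0.4567, 0.2721, -0.01]
tool_rot: [3.142, -0.0, 1.69]
wrist_force: [-0.7, 0.9, 0.4]
grip_width: 0.646
```

View pics/w16.png

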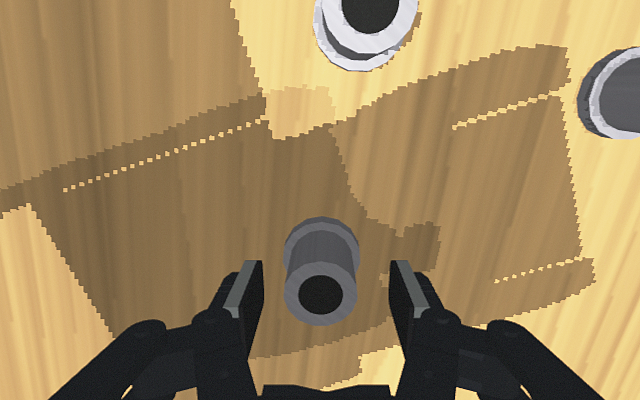

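```bash
python3 -m pendant '[[[-0.002,0,-0.002],[0,0,0],0.055],[[-0.002,0,-0.002],[0,0,0],0.04],[[-0.002,0,-0.002],[0,0,0],0.02],[[-0.002,0,-0.002],[0,0,0],0.02],[[-0.002,0,-0.002],[0,0,0],0.02],[[-0.002,0,-0.002],[0,0,0],0.02],[[-0.002,0,-0.002],[0,0,0],0.02]]' 60;python3 -m pendant '[[[0,0,0.02],[0,0,0],0.02],[[0,0,0.05],[0,0,0],0.02],[[0,0,0.1],[0,0,0],0.02],[[0,0,0.1],[0,0,0],0.02]]';  python3 -c "
from h import *
snap('wrist','w17')"
```

```text
time: 24.75
eef_pos: [0.4545, 0.2721, -0.0116]
tool_rot: [-3.142, -0.0, 1.69]
wrist_force: [-2.7, -1.1, 7.2]
grip_width: 0.333
time: 25.15
eef_pos: [0.4574, 0.2735, 0.0932]
tool_rot: [3.133, -0.003, 1.69]
wrist_force: [0.5, 1.3, -3.3]
grip_width: 0.328
```

View pics/w17.png

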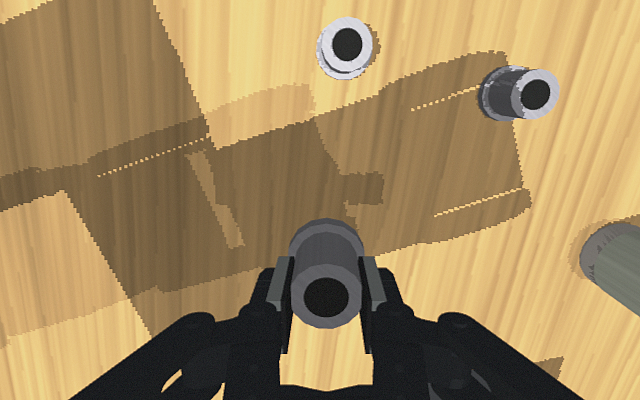

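Run:
```python
import cv2
a=cv2.imread('pics/w17.png')[200:380,240:415]; cv2.imwrite('pics/z17.png',cv2.resize(a,None,fx=4,fy=3.3,interpolation=2))
```

```text
(no output)
```

View pics/z17.png

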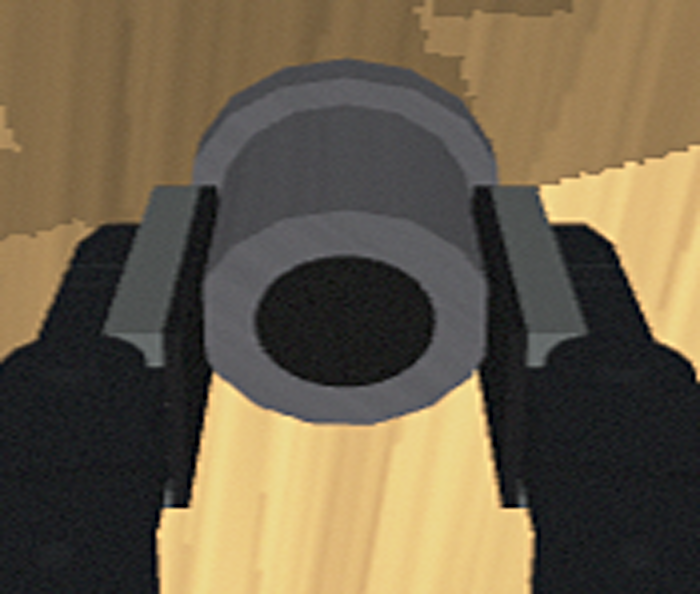

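The bushing is gripped about 23 mm down from its top and is upright. I'll carry it to seat 2.

```bash
python3 -m pendant '[[[0,0,0.05],[0,0,0],0.02],[[0.02,-0.04,0.09],[0,0,0],0.02],[[0.04,-0.085,0.09],[0,0,0],0.02],[[0.06,-0.13,0.09],[0,0,0],0.02],[[0.08,-0.175,0.09],[0,0,0],0.02],[[0.1,-0.22,0.09],[0,0,0],0.02],[[0.12,-0.265,0.09],[0,0,0],0.02],[[0.14,-0.3,0.09],[0,0,0],0.02],[[0.152,-0.32,0.09],[0,0,0],0.02],[[0.152,-0.32,0.09],[0,0,0],0.02]]';  python3 -c "
from h import *
C,_=snap('wrist','w18')
for s in [(.5916,.0788),(.5992,.0153),(.6068,-.0483),(.6144,-.1118)]: print(proj(C,[*s,.026]))"
```

```text
time: 26.2
eef_pos: [0.6068, -0.0506, 0.1755]
tool_rot: [-3.139, -0.0, 1.687]
wrist_force: [-1.2, 0.6, -3.1]
grip_width: 0.326
[324.23238547  20.84820026]
[324.58180189 101.79300485]
[324.87731355 173.20397187]
[325.15120133 236.48608268]
```

View pics/w18.png

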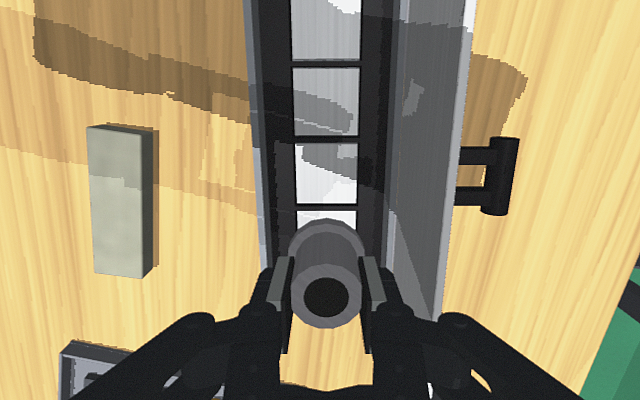

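```bash
python3 -m pendant '[[[0,0,-0.04],[0,0,0],0.02],[[0,0,-0.08],[0,0,0],0.02],[[0,0,-0.12],[0,0,0],0.02],[[0,0,-0.14],[0,0,0],0.02],[[0,0,-0.15],[0,0,0],0.02],[[0,0,-0.154],[0,0,0],0.02],[[0,0,-0.154],[0,0,0],0.02]]';  python3 -c "
from h import *
C,_=snap('wrist','w19')"
```

```text
time: 26.95
eef_pos: [0.6059, -0.0475, 0.0237]
tool_rot: [-3.14, -0.0, 1.69]
wrist_force: [-3.5, 0.1, -3.5]
grip_width: 0.329
```

View pics/w19.png

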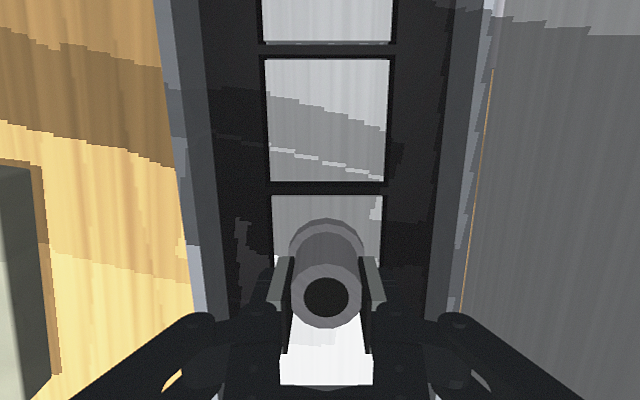

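```bash
python3 -m pendant '[[[0,0,-0.004],[0,0,0],0.02],[[0,0,-0.008],[0,0,0],0.02],[[0,0,-0.01],[0,0,0],0.02]]' 100|egrep 'pos|force|wid';python3 -m pendant '[[[0,0,-0.002],[0,0,0],0.02],[[0,0,-0.004],[0,0,0],0.02]]'|egrep 'pos|force|wid';python3 -m pendant '[[[0,0,-0.002],[0,0,0],0.02],[[0,0,-0.004],[0,0,0],0.02]]'|egrep 'pos|force|wid'
```

```text
eef_pos: [0.6069, -0.0481, 0.0141]
wrist_force: [-5.3, 0.2, 7.9]
grip_width: 0.315
eef_pos: [0.6069, -0.048, 0.0106]
wrist_force: [-6.3, 0.2, 9.0]
grip_width: 0.317
eef_pos: [0.6069, -0.0481, 0.0066]
wrist_force: [-6.9, 0.0, 8.3]
grip_width: 0.312
```

```bash
python3 -m pendant '[[[0,0,-0.002],[0,0,0],0.02],[[0,0,-0.003],[0,0,0],0.02]]'|egrep 'pos|force|wid';python3 -m pendant '[[[0,0,-0.001],[0,0,0],0.02],[[0,0,-0.002],[0,0,0],0.02]]'|egrep 'pos|force|wid'
```

```text
eef_pos: [0.6069, -0.0481, 0.0035]
wrist_force: [-6.3, -0.3, 7.0]
grip_width: 0.318
eef_pos: [0.607, -0.0481, 0.0025]
wrist_force: [-13.2, 0.9, 26.7]
grip_width: 0.312
```

The force jumped to 27 N at the expected depth, so the plate is at its stop. I'll release and retract.

```bash
python3 -m pendant '[[[0,0,0.001],[0,0,0],0.042],[[0,0,0.001],[0,0,0],0.042],[[0,0,0.002],[0,0,0],0.042],[[0,0,0.01],[0,0,0],0.042],[[0,0,0.03],[0,0,0],0.042],[[0,0,0.07],[0,0,0],0.042],[[0,0,0.12],[0,0,0],0.042],[[0,0.04,0.17],[0,0,0],0.042],[[0,0.08,0.17],[0,0,0],0.055]]' 30;  python3 -c "
from h import *
C,_=snap('wrist','w20')
for s in [(.5916,.0788),(.5992,.0153),(.6068,-.0483),(.6144,-.1118)]: print(proj(C,[*s,.026]))"
```

```text
time: 29.0
eef_pos: [0.6092, 0.0312, 0.1766]
tool_rot: [3.133, 0.002, 1.687]
wrist_force: [0.9, 0.4, -0.9]
grip_width: 0.634
[309.26407969 121.31754499]
[310.47666149 190.1742942 ]
[311.54438079 251.47662654]
[312.50942713 306.24169735]
```

View pics/w20.png

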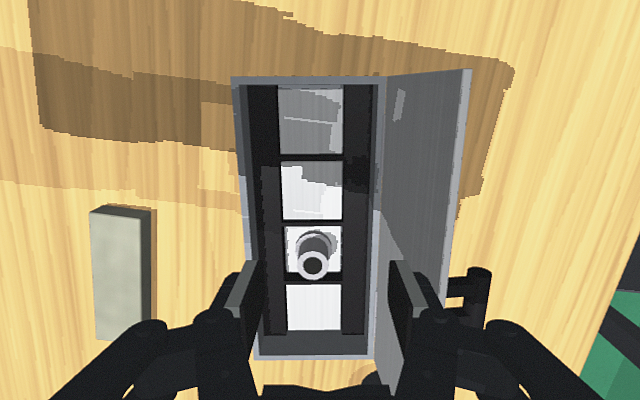

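The bushing stands upright in seat 2, at (314,252). Next is the one near (0.459, 0.376).

```bash
python3 -m pendant '[[[-0.02,0.045,0],[0,0,0],0.055],[[-0.04,0.09,0],[0,0,0],0.055],[[-0.06,0.135,0],[0,0,0],0.055],[[-0.08,0.18,0],[0,0,0],0.055],[[-0.1,0.225,0],[0,0,0],0.055],[[-0.12,0.27,0],[0,0,0],0.055],[[-0.135,0.315,-0.03],[0,0,0],0.055],[[-0.148,0.344,-0.06],[0,0,0],0.055],[[-0.148,0.344,-0.09],[0,0,0],0.055],[[-0.148,0.344,-0.09],[0,0,0],0.055]]' ;python3 -m pendant '[[[0,0,0],[0,0,0],0.055]]'; python3 look.py w21 bushing0 .04
```

```text
time: 30.05
eef_pos: [0.4564, 0.3758, 0.0778]
tool_rot: [-3.137, 0.003, 1.692]
wrist_force: [-1.5, -1.0, -0.5]
grip_width: 0.646
time: 30.15
eef_pos: [0.4591, 0.3761, 0.0818]
tool_rot: [3.141, -0.0, 1.69]
wrist_force: [0.8, -0.9, 0.1]
grip_width: 0.642
bushing0 0.98 px [484. 241.] n 3036 rect [5.6800e-01 3.7000e-01 3.2000e-02 5.5000e-02 5.9685e+01]
bushing0 0.77 px [324. 202.] n 2636 rect [0.458 0.383 0.033 0.042 6.782]
```

View pics/w21.png

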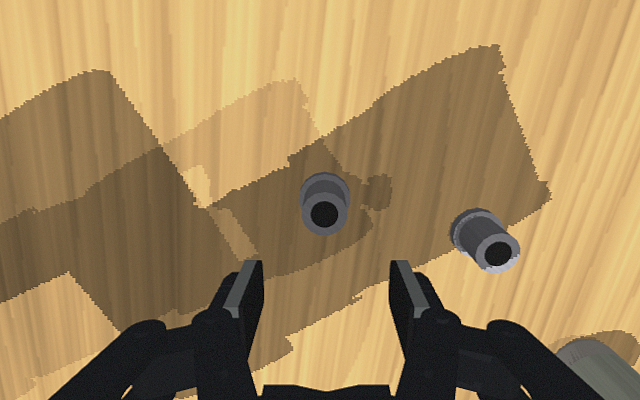

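```bash
python3 -c "
from h import *
C=cal('wrist'); print(atz(C,(324,215),.04),atz(C,(498,251),.04))"
```

```text
[0.4603719  0.37571655 0.04      ] [0.5798419  0.36376401 0.04      ]
```

```bash
python3 -m pendant '[[[-0.001,0,-0.04],[0,0,0],0.055],[[-0.001,0,-0.07],[0,0,0],0.055],[[-0.001,0,-0.085],[0,0,0],0.055],[[-0.001,0,-0.092],[0,0,0],0.055],[[-0.001,0,-0.092],[0,0,0],0.055]]';  python3 -c "
from h import *
snap('wrist','w22')"
```

```text
time: 30.75
eef_pos: [0.4581, 0.3761, -0.0106]
tool_rot: [3.141, -0.0, 1.689]
wrist_force: [-0.4, -0.3, -0.2]
grip_width: 0.643
```

View pics/w22.png

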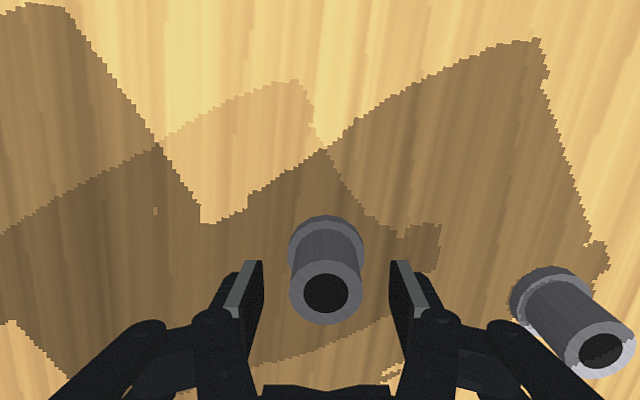

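```bash
python3 -m pendant '[[[0,0,-0.001],[0,0,0],0.04],[[0,0,-0.001],[0,0,0],0.02],[[0,0,-0.001],[0,0,0],0.02],[[0,0,-0.001],[0,0,0],0.02],[[0,0,-0.001],[0,0,0],0.02],[[0,0,-0.001],[0,0,0],0.02]]' 60;python3 -m pendant '[[[0,0,0.02],[0,0,0],0.02],[[0,0,0.05],[0,0,0],0.02],[[0,0,0.1],[0,0,0],0.02],[[0,0,0.15],[0,0,0],0.02],[[0,0,0.19],[0,0,0],0.02],[[0.02,-0.045,0.19],[0,0,0],0.02],[[0.04,-0.09,0.19],[0,0,0],0.02],[[0.06,-0.135,0.19],[0,0,0],0.02],[[0.075,-0.18,0.19],[0,0,0],0.02],[[0.09,-0.225,0.19],[0,0,0],0.02]]'
```

```text
time: 31.4
eef_pos: [0.4581, 0.3765, -0.0108]
tool_rot: [3.14, -0.001, 1.69]
wrist_force: [-2.3, -1.3, 7.4]
grip_width: 0.328
time: 32.4
eef_pos: [0.5479, 0.1492, 0.1783]
tool_rot: [3.141, -0.0, 1.69]
wrist_force: [1.3, 0.4, -1.3]
grip_width: 0.33
```

```bash
python3 -m pendant '[[[0.02,-0.045,0],[0,0,0],0.02],[[0.04,-0.09,0],[0,0,0],0.02],[[0.051,-0.136,0],[0,0,0],0.02],[[0.051,-0.136,-0.04],[0,0,0],0.02],[[0.051,-0.136,-0.08],[0,0,0],0.02],[[0.051,-0.136,-0.12],[0,0,0],0.02],[[0.051,-0.136,-0.14],[0,0,0],0.02],[[0.051,-0.136,-0.15],[0,0,0],0.02],[[0.051,-0.136,-0.154],[0,0,0],0.02],[[0.051,-0.136,-0.154],[0,0,0],0.02]]';  python3 -c "
from h import *
snap('wrist','w23')"
```

```text
time: 33.4
eef_pos: [0.599, 0.0151, 0.0245]
tool_rot: [3.141, 0.0, 1.69]
wrist_force: [-0.2, -0.8, -2.0]
grip_width: 0.326
```

View pics/w23.png

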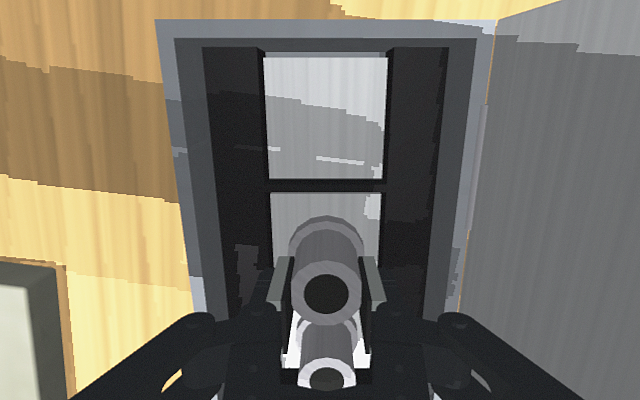

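```bash
python3 -m pendant '[[[0,0,-0.004],[0,0,0],0.02],[[0,0,-0.008],[0,0,0],0.02],[[0,0,-0.012],[0,0,0],0.02],[[0,0,-0.015],[0,0,0],0.02]]' 100|egrep 'pos|force|wid';python3 -m pendant '[[[0,0,-0.002],[0,0,0],0.02],[[0,0,-0.004],[0,0,0],0.02],[[0,0,-0.005],[0,0,0],0.02]]'|egrep 'pos|force|wid';python3 -m pendant '[[[0,0,-0.001],[0,0,0],0.02],[[0,0,-0.002],[0,0,0],0.02]]'|egrep 'pos|force|wid'
```

```text
eef_pos: [0.599, 0.015, 0.0093]
wrist_force: [-1.7, -0.2, 6.6]
grip_width: 0.313
eef_pos: [0.5991, 0.015, 0.0043]
wrist_force: [-1.3, 0.7, 5.6]
grip_width: 0.313
eef_pos: [0.5991, 0.015, 0.0032]
wrist_force: [-7.7, -0.3, 25.1]
grip_width: 0.313
```

Seat 1 is at its stop too (25 N). I'll release, go up and across to the last bushing.

```bash
python3 -m pendant '[[[0,0,0.001],[0,0,0],0.042],[[0,0,0.001],[0,0,0],0.042],[[0,0,0.002],[0,0,0],0.042],[[0,0,0.01],[0,0,0],0.042],[[0,0,0.03],[0,0,0],0.042],[[0,0,0.07],[0,0,0],0.042],[[0,0,0.12],[0,0,0],0.042],[[0,0.04,0.17],[0,0,0],0.042],[[0,0.08,0.17],[0,0,0],0.055]]' 30;  python3 -c "
from h import *
C,_=snap('wrist','w24')"; python3 -m pendant '[[[-0.005,0.045,0],[0,0,0],0.055],[[-0.01,0.09,0],[0,0,0],0.055],[[-0.01,0.135,0],[0,0,0],0.055],[[-0.015,0.18,0],[0,0,0],0.055],[[-0.02,0.225,-0.02],[0,0,0],0.055],[[-0.021,0.268,-0.06],[0,0,0],0.055],[[-0.021,0.268,-0.09],[0,0,0],0.055],[[-0.021,0.268,-0.09],[0,0,0],0.055],[[-0.021,0.268,-0.09],[0,0,0],0.055]]'; python3 look.py w25 bushing0 .04
```

```text
time: 35.25
eef_pos: [0.6007, 0.0944, 0.1774]
tool_rot: [3.134, 0.001, 1.687]
wrist_force: [0.6, 0.8, -0.2]
grip_width: 0.637
time: 36.2
eef_pos: [0.5777, 0.3627, 0.0825]
tool_rot: [-3.141, 0.0, 1.69]
wrist_force: [0.2, 0.6, 1.5]
grip_width: 0.643
bushing0 0.81 px [325. 204.] n 2555 rect [0.577 0.37  0.032 0.042 6.802]
```

View pics/w24.png

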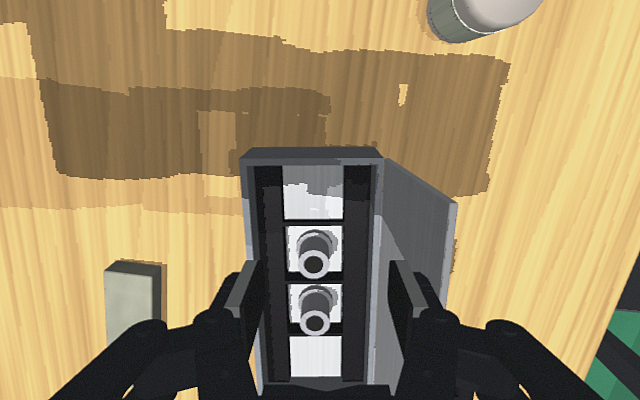

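View pics/w25.png

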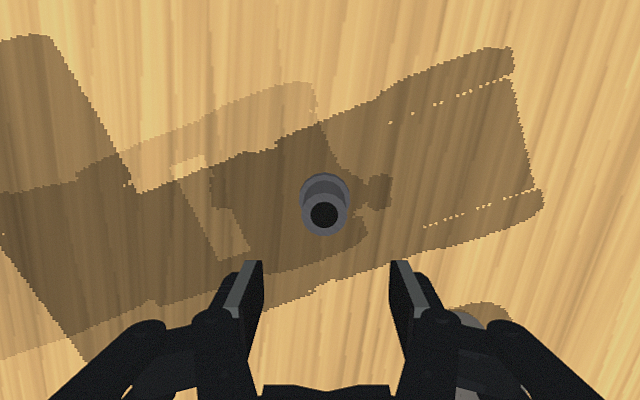

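```bash
python3 -m pendant '[[[-0.001,0,-0.04],[0,0,0],0.055],[[-0.001,0,-0.07],[0,0,0],0.055],[[-0.001,0,-0.086],[0,0,0],0.055],[[-0.001,0,-0.093],[0,0,0],0.055],[[-0.001,0,-0.093],[0,0,0],0.055]]';  python3 -c "
from h import *
snap('wrist','w26')"
```

```text
time: 36.8
eef_pos: [0.5772, 0.363, -0.0104]
tool_rot: [3.141, -0.0, 1.689]
wrist_force: [0.1, 0.8, -0.0]
grip_width: 0.645
```

View pics/w26.png

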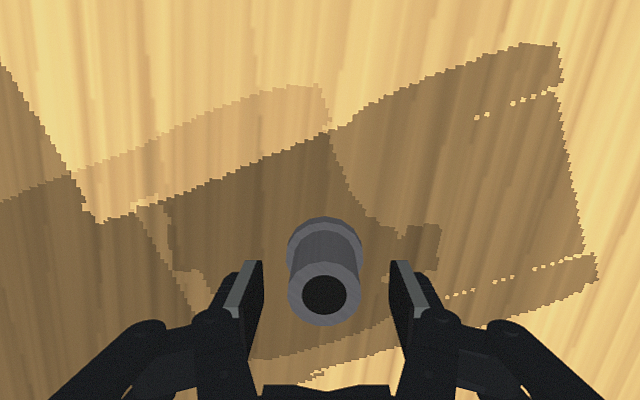

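```bash
python3 -m pendant '[[[0,0,-0.001],[0,0,0],0.04],[[0,0,-0.001],[0,0,0],0.02],[[0,0,-0.001],[0,0,0],0.02],[[0,0,-0.001],[0,0,0],0.02],[[0,0,-0.001],[0,0,0],0.02],[[0,0,-0.001],[0,0,0],0.02]]' 60;python3 -m pendant '[[[0,0,0.02],[0,0,0],0.02],[[0,0,0.05],[0,0,0],0.02],[[0,0,0.1],[0,0,0],0.02],[[0,0,0.15],[0,0,0],0.02],[[0,0,0.19],[0,0,0],0.02],[[0,-0.045,0.19],[0,0,0],0.02],[[0,-0.09,0.19],[0,0,0],0.02],[[0,-0.135,0.19],[0,0,0],0.02],[[0.005,-0.18,0.19],[0,0,0],0.02],[[0.01,-0.225,0.19],[0,0,0],0.02]]'; python3 -m pendant '[[[0.004,-0.045,0],[0,0,0],0.02],[[0.005,-0.06,0],[0,0,0],0.02],[[0.005,-0.06,-0.04],[0,0,0],0.02],[[0.005,-0.06,-0.08],[0,0,0],0.02],[[0.005,-0.06,-0.12],[0,0,0],0.02],[[0.005,-0.06,-0.14],[0,0,0],0.02],[[0.005,-0.06,-0.15],[0,0,0],0.02],[[0.005,-0.06,-0.154],[0,0,0],0.02],[[0.005,-0.06,-0.154],[0,0,0],0.02]]';  python3 -c "
from h import *
snap('wrist','w27')"
```

```text
time: 37.45
eef_pos: [0.5774, 0.3634, -0.0106]
tool_rot: [3.14, -0.001, 1.69]
wrist_force: [-1.6, -0.7, 6.8]
grip_width: 0.323
time: 38.45
eef_pos: [0.5863, 0.1364, 0.1784]
tool_rot: [3.141, 0.0, 1.69]
wrist_force: [0.7, 0.6, -1.9]
grip_width: 0.325
time: 39.35
eef_pos: [0.592, 0.0783, 0.0244]
tool_rot: [3.141, 0.0, 1.69]
wrist_force: [0.3, 0.0, -1.4]
grip_width: 0.324
```

View pics/w27.png

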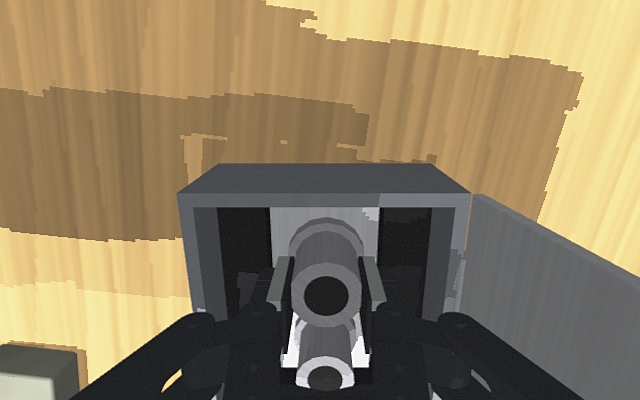

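The bushing hangs over seat 0 inside the walls, with bushing 1 behind it at (327,375). I'll press.

```bash
python3 -m pendant '[[[0,0,-0.004],[0,0,0],0.02],[[0,0,-0.008],[0,0,0],0.02],[[0,0,-0.012],[0,0,0],0.02],[[0,0,-0.015],[0,0,0],0.02]]' 100|egrep 'pos|force|wid';python3 -m pendant '[[[0,0,-0.002],[0,0,0],0.02],[[0,0,-0.004],[0,0,0],0.02],[[0,0,-0.005],[0,0,0],0.02]]'|egrep 'pos|force|wid';python3 -m pendant '[[[0,0,-0.001],[0,0,0],0.02],[[0,0,-0.002],[0,0,0],0.02]]'|egrep 'pos|force|wid'
```

```text
eef_pos: [0.5921, 0.0781, 0.0093]
wrist_force: [-2.0, -0.0, 7.2]
grip_width: 0.315
eef_pos: [0.5921, 0.0781, 0.0043]
wrist_force: [-0.9, -0.7, 5.7]
grip_width: 0.317
eef_pos: [0.5922, 0.0781, 0.0034]
wrist_force: [-7.5, -0.9, 27.2]
grip_width: 0.314
```

```bash
python3 -m pendant '[[[0,0,0.001],[0,0,0],0.042],[[0,0,0.001],[0,0,0],0.042],[[0,0,0.002],[0,0,0],0.042],[[0,0,0.01],[0,0,0],0.042],[[0,0,0.03],[0,0,0],0.042],[[0,0,0.07],[0,0,0],0.042],[[0,0,0.12],[0,0,0],0.042],[[-0.02,0,0.17],[0,0,0],0.042],[[-0.05,0,0.19],[0,0,0],0.055],[[-0.05,0,0.19],[0,0,0],0.055]]' 30
python3 - <<'E'
from h import *
C,_=snap('wrist','w28'); C2,im=snap('scene','s28')
cv2.imwrite('pics/s28z.png',cv2.resize(im[150:320,200:420,::-1],None,fx=3.5,fy=3.5,interpolation=2))
for r in env.outline_of('wrist','bushing0'): print(r['confidence'],r['at'],r['pixels'].sum())
E
```

```text
time: 41.3
eef_pos: [0.5409, 0.0783, 0.196]
tool_rot: [3.136, 0.0, 1.69]
wrist_force: [1.3, 0.4, -0.7]
grip_width: 0.646
0.97 [370.0, 292.9] 1281
0.81 [371.8, 237.4] 1345
0.61 [376.2, 178.4] 1313
```

View pics/w28.png

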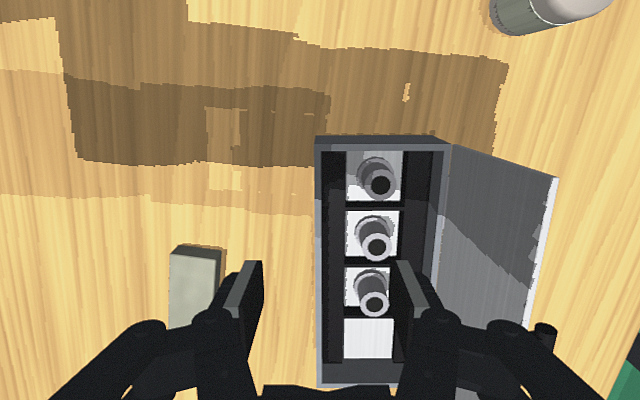

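View pics/s28z.png

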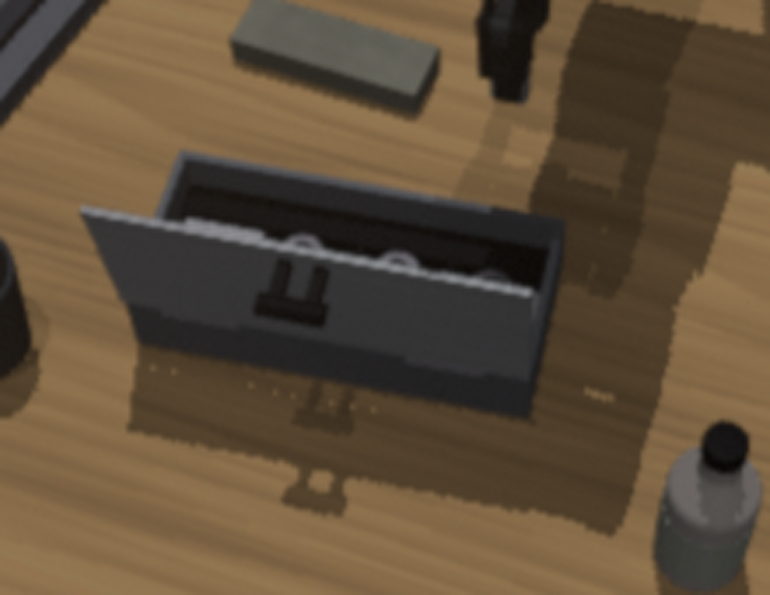

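The three bushings stand in seats 0-2, with bores near (380,184), (377,246) and (374,303). I'll triangulate the bore heights from a second place on the way to the handle.

```bash
cat > bc.py <<'E'
from h import *
import json,sys
def run(name,save=None):
    C,im=snap('wrist',name); g=cv2.cvtColor(im,cv2.COLOR_RGB2GRAY); out=[]
    for s in [(.5916,.0788),(.5992,.0153),(.6068,-.0483)]:
        x,y=proj(C,[*s,.054]).round().astype(int); r=16
        if not (r<x<640-r and r<y<400-r): out.append(None); continue
        a=cv2.GaussianBlur(g[y-r:y+r,x-r:x+r],(3,3),0); m=(a<75).astype(np.uint8)
        n,l,st,ce=cv2.connectedComponentsWithStats(m)
        i=min([i for i in range(1,n) if st[i,4]>25],key=lambda i:np.hypot(*(ce[i]-r)),default=None)
        out.append(None if i is None else ((ce[i]+[x-r,y-r]).tolist(),int(st[i,4])))
    json.dump([[c.tolist() for c in C],out],open(name+'.json','w')); print(name,out)
run(sys.argv[1])
E
python3 bc.py b1; python3 -m pendant '[[[0.02,-0.02,0.05],[0,0,0],0.055],[[0.02,-0.05,0.09],[0,0,0],0.055],[[0.02,-0.08,0.09],[0,0,0],0.055],[[0.02,-0.08,0.09],[0,0,0],0.055],[[0.02,-0.08,0.09],[0,0,0],0.055]]'; python3 bc.py b2
python3 - <<'E'
from h import *
import json
a,b=[json.load(open(f)) for f in('b1.json','b2.json')]
for u,v in zip(a[1],b[1]):
    if u and v: print(tri([([np.array(c) for c in a[0]],u[0]),([np.array(c) for c in b[0]],v[0])]))
E
```

```text
b1 [([380.7938144329897, 185.73883161512026], 291), ([377.1869158878505, 248.62616822429908], 214), ([374.66101694915255, 306.54237288135596], 177)]
time: 42.0
eef_pos: [0.5617, -0.0024, 0.2804]
tool_rot: [-3.14, -0.001, 1.688]
wrist_force: [0.8, 0.5, -1.0]
grip_width: 0.646
b2 [([363.2825112107623, 89.74887892376682], 223), ([360.67149758454104, 148.17391304347825], 207), ([359.6275862068966, 202.6], 145)]
(array([0.59352929, 0.07788993, 0.0550476 ]), [np.float64(0.0001410440368647234), np.float64(0.00014104403686466884)])
(array([0.60022825, 0.0156928 , 0.05489217]), [np.float64(0.00012421439894610856), np.float64(0.0001242143989462123)])
(array([ 0.60824176, -0.04801135,  0.05533046]), [np.float64(4.480623442642052e-05), np.float64(4.4806234426425365e-05)])
```

View pics/b2.png

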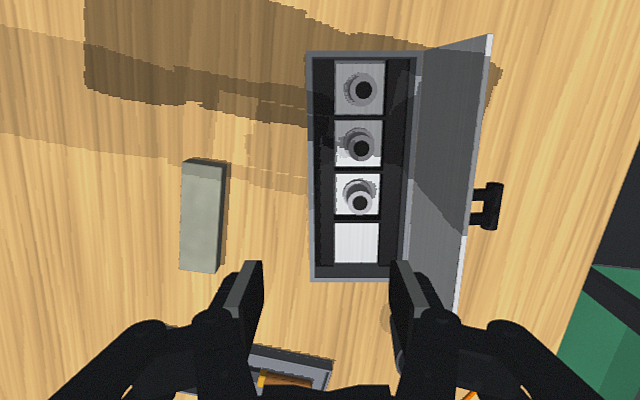

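All the bore tops are at 55 mm, against 54 mm fully pressed, and they are centred. Now to the handle.

```bash
python3 -m pendant '[[[0.015,0,0.005],[0,0,0.14],0.06],[[0.03,0,0.005],[0,0,0.28],0.06],[[0.045,0,0.005],[0,0,0.42],0.06],[[0.06,0,0.005],[0,0,0.56],0.06],[[0.075,0,0.005],[0,0,0.7],0.06],[[0.09,0,0.005],[0,0,0.84],0.06],[[0.105,0,0.005],[0,0,0.98],0.06],[[0.12,0,0.005],[0,0,1.12],0.06],[[0.135,0,0.005],[0,0,1.26],0.06],[[0.147,-0.0015,0.005],[0,0,1.4],0.06]]';python3 -m pendant '[[[0,0,0],[0,0,0.14],0.06],[[0,0,0],[0,0,0.171],0.06],[[0,0,-0.05],[0,0,0.171],0.06],[[0,0,-0.1],[0,0,0.171],0.06],[[0,0,-0.12],[0,0,0.171],0.06],[[0,0,-0.12],[0,0,0.171],0.06]]'; python3 -c "
from h import *
snap('wrist','w30')"
```

```text
time: 43.05
eef_pos: [0.7092, -0.0019, 0.285]
tool_rot: [3.141, -0.002, 3.097]
wrist_force: [0.6, 0.2, 0.4]
grip_width: 0.699
time: 43.65
eef_pos: [0.7065, -0.0021, 0.1617]
tool_rot: [3.14, -0.008, -3.021]
wrist_force: [0.3, 0.3, 0.7]
grip_width: 0.698
```

View pics/w30.png

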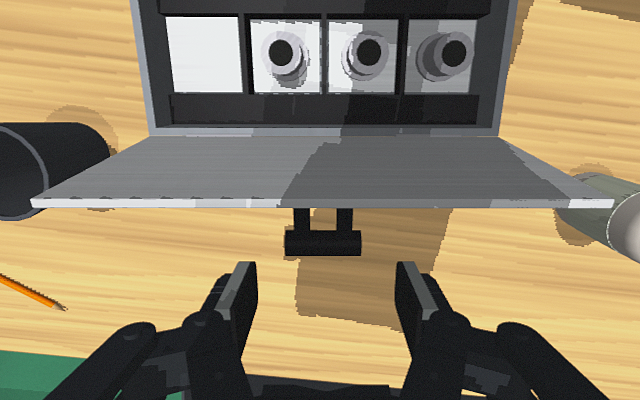

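```bash
python3 -m pendant '[[[0,-0.001,-0.02],[0,0,0],0.06],[[0,-0.001,-0.04],[0,0,0],0.06],[[0,-0.001,-0.05],[0,0,0],0.06],[[0,-0.001,-0.05],[0,0,0],0.06]]'; python3 -c "
from h import *
snap('wrist','w31')"
```

```text
time: 44.1
eef_pos: [0.7086, -0.0041, 0.1167]
tool_rot: [3.141, -0.001, -3.022]
wrist_force: [0.1, -0.0, 0.3]
grip_width: 0.7
```

View pics/w31.png

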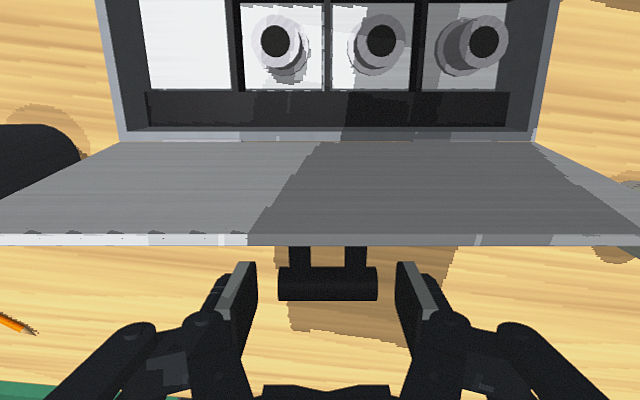

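The handle sits about 8 mm further back than when I released it, so the lid is nearer 1.73 rad. I'll shift to match.

```bash
python3 -m pendant '[[[0.008,0.001,-0.002],[0,0,0],0.06],[[0.008,0.001,-0.004],[0,0,0],0.06],[[0.008,0.001,-0.004],[0,0,0],0.06],[[0.008,0.001,-0.004],[0,0,0],0.03],[[0.008,0.001,-0.004],[0,0,0],0.03],[[0.008,0.001,-0.004],[0,0,0],0.03],[[0.008,0.001,-0.004],[0,0,0],0.03],[[0.008,0.001,-0.004],[0,0,0],0.03]]' 40; python3 -c "
from h import *
snap('wrist','w32')"
```

```text
time: 44.95
eef_pos: [0.7167, -0.0026, 0.1133]
tool_rot: [3.141, 0.001, -3.022]
wrist_force: [-0.4, 5.3, 3.4]
grip_width: 0.452
```

View pics/w32.png

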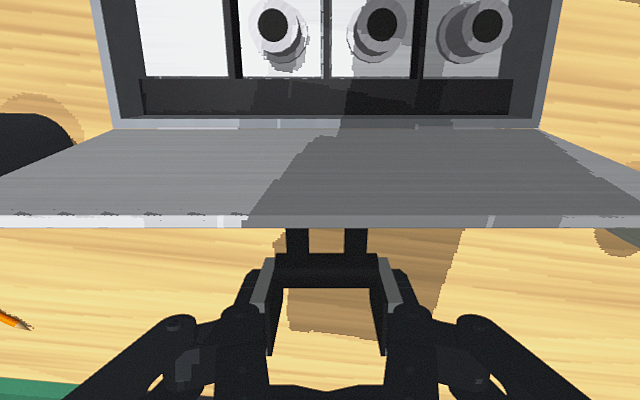

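```bash
python3 -m pendant '[[[-0.0079,-0.001,0.0036],[0,0,0],0.03],[[-0.0235,-0.0028,0.0086],[0,0,0],0.03],[[-0.0452,-0.0054,0.0115],[0,0,0],0.03],[[-0.0669,-0.008,0.01],[0,0,0],0.03],[[-0.088,-0.0106,0.0043],[0,0,0],0.03],[[-0.1074,-0.0129,-0.0056],[0,0,0],0.03],[[-0.1246,-0.015,-0.0192],[0,0,0],0.03],[[-0.1387,-0.0167,-0.036],[0,0,0],0.03],[[-0.1471,-0.0177,-0.0502],[0,0,0],0.03],[[-0.1471,-0.0177,-0.0502],[0,0,0],0.03]]' 40;python3 -c "
from h import *
snap('wrist','w33')"
```

```text
time: 46.0
eef_pos: [0.5668, -0.0205, 0.0613]
tool_rot: [3.14, -0.004, -3.022]
wrist_force: [-7.6, 5.9, 2.7]
grip_width: 0.45
```

View pics/w33.png

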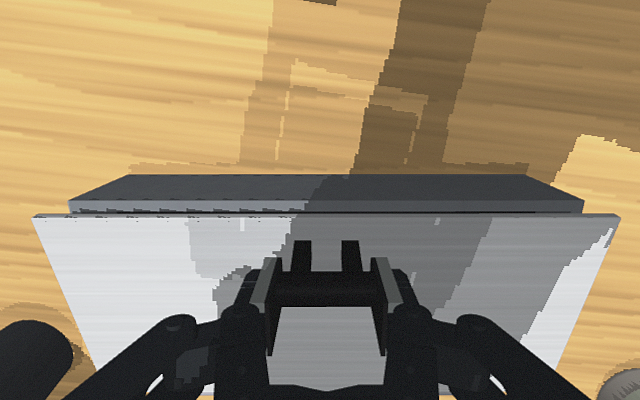

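```bash
python3 -m pendant '[[[-0.003,-0.0004,-0.007],[0,0,0],0.03],[[-0.006,-0.0007,-0.013],[0,0,0],0.03],[[-0.006,-0.0007,-0.0153],[0,0,0],0.03],[[-0.006,-0.0007,-0.0153],[0,0,0],0.03]]' 40; python3 -m pendant '[[[0,0,-0.001],[0,0,0],0.03],[[0,0,-0.002],[0,0,0],0.03],[[0,0,-0.003],[0,0,0],0.03]]'
```

```text
time: 46.45
eef_pos: [0.5614, -0.0211, 0.0468]
tool_rot: [3.14, -0.004, -3.023]
wrist_force: [-9.4, 5.6, 2.6]
grip_width: 0.453
time: 46.75
eef_pos: [0.5608, -0.0212, 0.0441]
tool_rot: [3.14, -0.006, -3.022]
wrist_force: [-15.1, 4.5, 9.8]
grip_width: 0.454
```

```bash
python3 -m pendant '[[[-0.002,0,-0.001],[0,0,0],0.03],[[-0.003,0,-0.002],[0,0,0],0.03],[[-0.003,0,-0.003],[0,0,0],0.03]]'; python3 -c "
from h import *
snap('wrist','w34')"
```

```text
time: 47.05
eef_pos: [0.5611, -0.0213, 0.0438]
tool_rot: [3.141, 0.002, -3.022]
wrist_force: [-13.5, 7.6, 39.3]
grip_width: 0.454
```

View pics/w34.png

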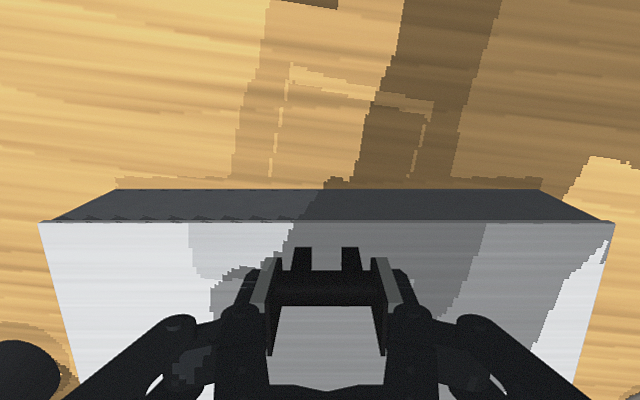

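The lid looks closed, with 39 N upward reaction. I'll release, then press once more from above with closed fingers, since opening the fingers could disturb it.

```bash
python3 -m pendant '[[[0,0,0.0005],[0,0,0],0.06],[[0,0,0.0005],[0,0,0],0.06],[[0,0,0.0005],[0,0,0],0.06],[[0,0,0.03],[0,0,0],0.06],[[0,0,0.06],[0,0,0],0.0],[[0,0,0.06],[0,0,0],0.0],[[0,0,0.06],[0,0,0],0.0],[[0,0,0.06],[0,0,0],0.0],[[0,0,0.06],[0,0,0],0.0],[[0,0,0.06],[0,0,0],0.0]]' 20; python3 -c "
from h import *
snap('wrist','w35')"
```

```text
time: 48.1
eef_pos: [0.5601, -0.0218, 0.1005]
tool_rot: [3.141, -0.001, -3.022]
wrist_force: [-0.8, 0.4, 0.1]
grip_width: 0.001
```

View pics/w35.png

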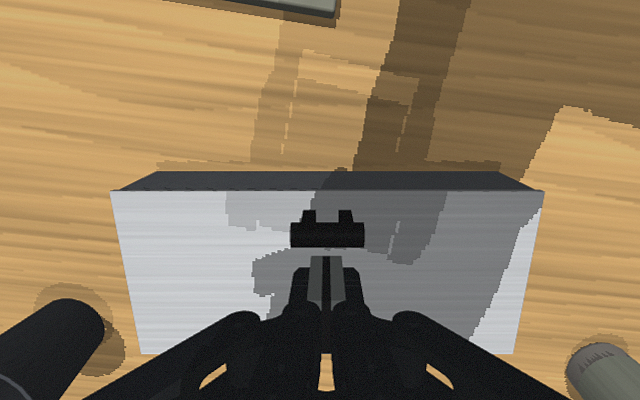

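```bash
python3 -m pendant '[[[0.001,0,-0.01],[0,0,0],0.0],[[0.001,0,-0.018],[0,0,0],0.0],[[0.001,0,-0.021],[0,0,0],0.0],[[0.001,0,-0.023],[0,0,0],0.0]]'|egrep 'pos|force'; python3 -m pendant '[[[0,0,-0.001],[0,0,0],0.0],[[0,0,-0.002],[0,0,0],0.0]]'|egrep 'pos|force';python3 -m pendant '[[[0,0,-0.001],[0,0,0],0.0],[[0,0,-0.002],[0,0,0],0.0]]'|egrep 'pos|force'
```

```text
eef_pos: [0.5612, -0.0218, 0.0776]
wrist_force: [-0.1, -0.0, 0.6]
eef_pos: [0.5616, -0.0219, 0.0764]
wrist_force: [-0.2, -0.5, 0.2]
eef_pos: [0.5616, -0.0219, 0.0744]
wrist_force: [-1.0, -0.2, -0.2]
```

```bash
python3 -m pendant '[[[0,0,-0.001],[0,0,0],0.0],[[0,0,-0.002],[0,0,0],0.0]]'|egrep 'pos|force';python3 -m pendant '[[[0,0,-0.001],[0,0,0],0.0],[[0,0,-0.0015],[0,0,0],0.0]]'|egrep 'pos|force';python3 -m pendant '[[[0,0,-0.001],[0,0,0],0.0],[[0,0,-0.0015],[0,0,0],0.0]]'|egrep 'pos|force'
```

```text
eef_pos: [0.5615, -0.0218, 0.0723]
wrist_force: [-0.8, 0.5, -0.8]
eef_pos: [0.5614, -0.0219, 0.0707]
wrist_force: [0.2, -0.4, 0.8]
eef_pos: [0.5614, -0.0219, 0.0692]
wrist_force: [0.5, -0.2, 0.4]
```

```bash
python3 -c "
from h import *
_,im=snap('wrist','w36'); cv2.imwrite('pics/w36z.png',cv2.resize(im[200:380,200:460,::-1],None,fx=3,fy=3,interpolation=2))"
```

```text
(no output)
```

View pics/w36z.png

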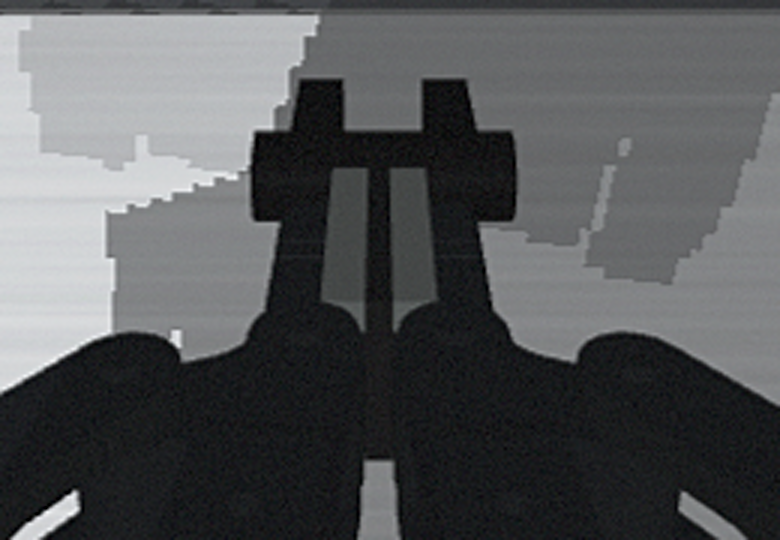

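```bash
python3 -m pendant '[[[0,0,-0.001],[0,0,0],0.0],[[0,0,-0.002],[0,0,0],0.0]]'|egrep 'pos|force';python3 -m pendant '[[[0,0,-0.001],[0,0,0],0.0],[[0,0,-0.0015],[0,0,0],0.0]]'|egrep 'pos|force';python3 -m pendant '[[[0,0,-0.001],[0,0,0],0.0],[[0,0,-0.0015],[0,0,0],0.0]]'|egrep 'pos|force'
```

```text
eef_pos: [0.5616, -0.0219, 0.0676]
wrist_force: [-5.0, 1.1, 13.2]
eef_pos: [0.5617, -0.0219, 0.0674]
wrist_force: [-8.3, 0.6, 23.6]
eef_pos: [0.5618, -0.0219, 0.0671]
wrist_force: [-13.9, 0.9, 39.7]
```

Contact is stiff: 13→40 N within 0.5 mm, so the lid is on the rim. I'll retract and check.

```bash
python3 -m pendant '[[[0,0,0.005],[0,0,0],0.0],[[0,0,0.05],[0,0,0],0.0],[[0,0,0.1],[0,0,0],0.0],[[0,0,0.15],[0,0,0],0.0],[[-0.04,0.03,0.17],[0,0,0],0.0],[[-0.08,0.06,0.17],[0,0,0],0.0],[[-0.12,0.09,0.17],[0,0,0],0.0],[[-0.12,0.12,0.17],[0,0,0],0.0],[[-0.12,0.12,0.17],[0,0,0],0.0],[[-0.12,0.12,0.17],[0,0,0],0.0]]'
python3 - <<'E'
from h import *
for c in ["scene","top"]:
    C,im=snap(c,c+"_f")
    for q,z in [("lid",.065),("file_tray",.022),("file",.01),("oil_bottle",.07),("pen_cup",.045),("oil_stone",.025),("bushing0",.02)]:
        for r in env.outline_of(c,q)[:2]:
            if r["confidence"]<.4: continue
            pts=rectpix(r["pixels"]); w=np.array([atz(C,p,z)[:2] for p in pts],np.float32)
            (cx,cy),(w_,h_),a=cv2.minAreaRect(w)
            print(c,q,round(r["confidence"],2),np.round(r["at"]),"rect",np.round([cx,cy,w_,h_,a],3))
    if c=="scene": cv2.imwrite('pics/s_fz.png',cv2.resize(im[150:320,200:420,::-1],None,fx=3.5,fy=3.5,interpolation=2))
E
```

```text
time: 51.2
eef_pos: [0.4415, 0.0984, 0.2344]
tool_rot: [-3.141, 0.0, -3.021]
wrist_force: [0.9, -0.4, 0.4]
grip_width: -0.001
scene lid 0.91 [301. 222.] rect [ 0.598 -0.018  0.136  0.268  6.552]
scene file_tray 0.58 [197. 159.] rect [ 0.469 -0.35   0.117  0.293 83.217]
scene file 0.77 [196. 159.] rect [ 4.6500e-01 -3.5700e-01  3.1000e-02  2.3700e-01  8.1027e+01]
scene oil_bottle 0.93 [400. 296.] rect [0.7   0.25  0.113 0.056 1.164]
scene pen_cup 0.63 [193. 234.] rect [ 0.708 -0.241  0.125  0.073 48.981]
scene oil_stone 0.8 [296. 164.] rect [ 4.1900e-01 -1.0100e-01  1.5600e-01  6.7000e-02  8.8002e+01]
top lid 0.93 [335. 185.] rect [ 0.601 -0.017  0.127  0.268  6.829]
top file_tray 0.55 [446. 238.] rect [ 0.464 -0.355  0.109  0.281 83.066]
top file 0.75 [441. 235.] rect [ 4.6800e-01 -3.6000e-01  3.3000e-02  2.3500e-01  8.3388e+01]
top oil_bottle 0.95 [237. 151.] rect [ 0.698  0.248  0.092  0.054 42.445]
top pen_cup 0.95 [406. 152.] rect [ 0.719 -0.239  0.071  0.096 45.764]
top oil_stone 0.63 [357. 253.] rect [ 0.41  -0.107  0.054  0.15   0.622]
```

View pics/s_fz.png

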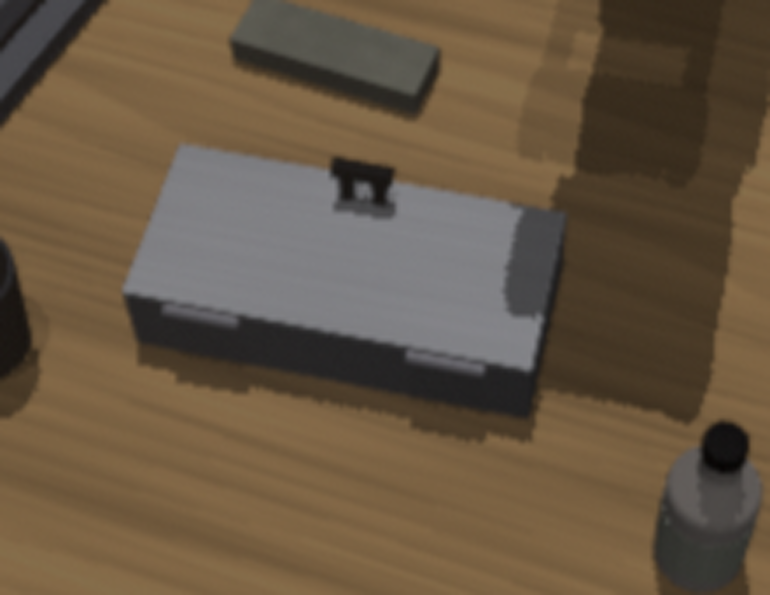

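View pics/scene_f.png

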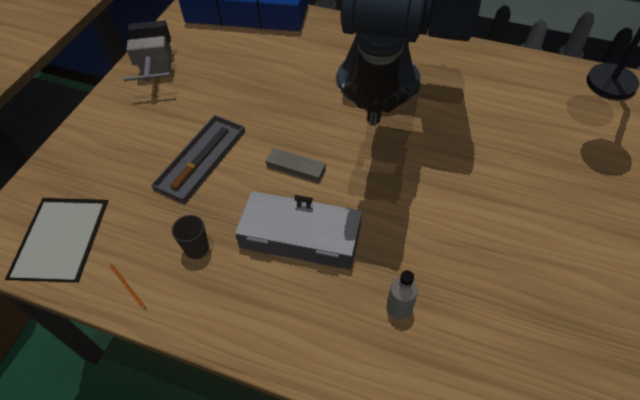

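Run:
```python
from h import *
for c in("scene","top"):
    C=cal(c); a,b=[cv2.cvtColor(cv2.imread(f"pics/{c}{s}.png"),cv2.COLOR_BGR2GRAY) for s in("0","_f")]
    x,y=proj(C,[.5595,-.0215,.092]).astype(int)
    for n,g in(("start",a),("end",b)):
        w=g[y-10:y+10,x-14:x+14].astype(float); m=w<55; ys,xs=np.nonzero(m); print(c,n,(xs.mean()+x-14).round(2),(ys.mean()+y-10).round(2),m.sum())
    t=a[y-10:y+10,x-14:x+14].astype(np.float32);u=b[y-10:y+10,x-14:x+14].astype(np.float32); print(cv2.phaseCorrelate(t,u))
    print("px per 2.6mm up:",proj(C,[.5595,-.0215,.0946])-proj(C,[.5595,-.0215,.092]))
```

```text
scene start 303.12 200.73 142
scene end 303.16 200.71 141
((0.012234356542577984, 0.03084886131447817), 1.0032131735483805)
px per 2.6mm up: [-0.05704743 -0.66891033]
top start 329.55 198.69 42
top end 329.56 198.73 41
((-0.05016747071628558, -0.026210127076888412), 1.0177102255821229)
px per 2.6mm up: [ 0.03831413 -0.16609828]
```

The handle is back at its starting pixel to within 0.05 px, where 0.025 rad would show as 0.67 px. The lid is home, so I'll hand in.

```bash
python3 -c "
from cell import env
print(env.close_job())"
```

```text
the job is handed in; nothing more can be done
None
```

I did the whole job and handed it in at about 51 s of the 210 s limit. The hand-in reports no verdict.

**What was done:**
- **File:** I laid it flat in the tray first, inside all four walls in the views taken afterwards.
- **Lid opening:** I then swung the lid back to about 1.65 rad. It was at about 1.73 rad when I came back to it.
- **Bushings:** There were three. They stand in seats 2, 1 and 0, and each was pressed until the force jumped to about 25–27 N.
- **Lid closing:** I closed the lid by its handle and pressed it again from above to 40 N, which was stiff contact.

**Last checks:**
- **Bushing height:** With the lid still open, the bushing tops measured 55 mm (54 mm is fully pressed). They were within about 2 mm of the seat centres.
- **Lid:** The handle is back at its starting place in the scene picture to within 0.05 px. Being open by 0.025 rad would show as 0.67 px.
- **Bystanders:** The oil bottle, pen cup and oilstone show no measurable shift in the scene camera.

**What disagreed:**
- **Fingertip position:** The real fingertips sit about 30 mm behind the reported TCP. My first two closings passed above the file without touching it. I found the true depth by stepping down and comparing scales in the wrist picture, then allowed for it.
- **Sideways force:** A force of about 8–14 N along -x showed while pressing the bushings and the lid. I did not find the cause, and nothing moved because of it.

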